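# Clamp vessels in the sprung wash rack, scrub them, set them out

## Robot

A 6-joint arm with a two-finger parallel gripper is mounted at the origin on a cart in front of the work surface, level with it; the furniture and walls round the work are solid. World frame = base frame: x ahead of the robot, y to its left, z up, the work surface at z = 0. Lengths are in m, angles in rad, forces in N, time in s.
With the tool pointing down it reaches from about 0.325 to 0.9 m from the base axis. Payload 6.1 kg.
Tool frame: the origin (TCP) lies at the very end of the fingers, on their centre line; the grasp point (between the pads) lies behind it (grip_point_offset is the z of the grasp point in the tool frame, in m); z points along the fingers, y is the line along which they close (so a half turn about z gives the same grasp; the last joint's range is limited). The gripper opens to 87 mm and grips with 3 to 60 N. Pads are 19 mm wide; open, the fingers measure 117 mm over their backs; the gripper's body (75 mm by 190 mm) begins 51 mm behind the grasp point.
Start: joints at [1.138, 0.22, 1.526, -0, 1.395, -0.126], TCP at [0.189, 0.596, 0.223] pointing down, gripper open.
Joint ranges: [-2.98, 2.98], [-0.91, 2.08], [0.09, 2.57], [-1.24, 4.39], [0.2, 2.65], [-2.68, 2.68]. Speed limits (rad/s): [2.57, 2.57, 3.01, 3.14, 3.14, 3.14].

## Interface

Orientations are given as a rotation vector (axis times angle).
In Python, from workcell import * gives the robot as it stands.
- The arm moves only by the tool step_arm, never from a script. Its argument "moves" is a list that holds one entry, the list of rows, each a list of 7 numbers: the shift along the tool's x, y, z in units of 1 m (1.0 is 1 m), then the turn, a rotation vector about the tool's x, y, z in units of 90 degrees (1.0 is 90 degrees), then the closure, from 0 (fully open) to 1 (shut). A call has 1 to 12 rows; each row is the pose to reach, as a shift and turn from the pose commanded when the call began, along the tool's axes at that moment; what a row does not reach only later rows make up. A row lasts 1/10 s, in which the tool goes at most 50 mm and 8.59 degrees, less where a joint would pass 70% of its speed; a pose out of reach is approached as far as the arm can. A call with a number of a shift or a turn outside -1 to 1 is refused whole. A call with a gripper value outside its range is refused whole. The fingers move at their own pace and stop on an object; "force" is the grip in N (left out, the last holds). Time passes only in rows, so rows that repeat a pose let the fingers close. It gives the time, the measured TCP pose, the force, the opening and the grip force at its end, in the units of the state.
- observe(): the state, without advancing time (a new reading comes with each control period).
- grab_frame(name): name is "scene" or "top"; returns a dict with "image" (420x560x3 uint8, red, green, blue), "z_map" (420x560 float32, m along the optical axis (not along the pixel's ray), 0 where there is no reading), "camera_matrix" (3x3 intrinsics, pixels), "k1" (the pictures are not rectified: a ray, as slopes to the right and down, at radius r is drawn at 1 + k1 r^2 times it, then the intrinsics apply), "world_from_camera" (4x4, takes a point from camera to world coordinates). Camera axes: x right, y up, looking along -z (the intrinsics and any distortion apply to the point x, -y, -z); pixel columns grow to the right and rows downward; lengths in m; the calibration is good to about 2 mm. A picture is of the moment at which its call begins.
- job_done(): hands the job in; it is judged then, once.
The state is a dict: "time": time; "qpos": joint angles; "joint_velocities": joint speeds; "tau": joint torques, N m; "position": TCP position; "orientation": TCP orientation; "contact_force": force on the tool from outside, world axes, zero at the start; "torque": the same for the moment, N m; "width": finger opening in m; "finger_force": force on a finger pad.
Only numpy, scipy, OpenCV 4.12 (cv2) and the standard library are available. Lean on these libraries where they do the work, as an engineer would, in place of code of your own. Each camera call takes 0.05 s, during which the arm holds its last target. There are 200 camera calls.

## Task

Load every empty vessel on the bench upright into a station of its own on the wash rack, fully down on the base, by pressing the station's sprung jaw back, slipping the vessel in behind the two stop pins and letting the jaw close on it. With all of them clamped, scrub them with the brush, first the glass beaker, then the steel cup, then the low white pot, each with at least two strokes right down to the bottom and well up in between. Then stand the brush back in its pot and set all the vessels upright on the black mat, leaving the other things on the bench where they are.

Things in the scene. Friction and masses are not known exactly. Their poses are not given: they have to be found in the camera images.
- rack: wash rack: aluminium base plate 140 x 310 mm, 12 mm thick, fixed on the bench, with three stations in a row along its y axis, 100 mm apart; origin on the bench under the middle seat, x axis from the stop pins to the jaws, z up; the plate spans x = -42 to +98 mm. Behind each jaw stands a grey bearing block 42 mm high above the plate, x = 66 to 90 mm
- seat1 (a point): seat of station 1 (at +y of the rack), on top of the base plate, axes as the rack's: where the axis of a clamped 60 mm vessel stands. Two fixed rubber stop pins, 10 mm diameter, 30 mm tall, at x = -30, y = -18 and +18 mm from it; opposite, an upright sprung jaw plate 52 mm wide, 2 to 70 mm above the plate, face at x = +6 mm when shut (gap 31 mm, less than any vessel)
- seat2 (a point): the same for the middle station. A vessel held just higher than the pins can push the jaw back in +x with its side, then be lowered behind the pins and let go: the jaw pushes it back against both pins and holds it (axis 1 mm nearer the pins for the steel cup, 1 mm farther for the pot)
- seat3 (a point): the same for station 3 (at -y of the rack)
- jaw1 (a joint): how far the jaw of station 1 is pressed back along the rack's +x, m: 0 shut, 0.045 at its stop, 0.022 to 0.026 with a vessel clamped. Spring: about 1.8 N when shut, 3 N with a vessel, 4 N at the stop; shuts within about half a second
- jaw2 (a joint): the same for station 2
- jaw3 (a joint): the same for station 3
- beaker: glass beaker, 61 mm diameter, 76 mm tall, open on top, inside diameter 48 mm at least, floor 2 mm thick, about 0.12 kg; origin at the centre of its underside, z up. May be absent
- steel_cup: plain smooth steel cup with a thin (2.5 mm) wall, 58 mm diameter, 66 mm tall, open on top, inside diameter 53 mm, floor 3 mm thick, about 0.12 kg; origin at the centre of its underside, z up. May be absent
- low_pot: low white pot with a thick (6 mm) wall and upright flutes round its lower half, 62 mm diameter, 56 mm tall, the lowest of the three, open on top, inside diameter 50 mm, floor 4 mm thick, about 0.12 kg; origin at the centre of its underside, z up. May be absent
- brush: bottle brush standing head down in its pot, 175 mm long, 40 g; origin at the centre of the lower end of the bristles, z up along the handle. Bristle head (rigid) 28 mm diameter from 0 to 50 mm, thin steel stem to 110 mm, wooden grip from 110 to 175 mm, 22 mm along the brush's x and 15 mm along its y
- brush_pot: white ceramic pot fixed on the bench, 44 mm outside and 36 mm inside diameter, 60 mm tall, floor 4 mm thick; origin at the centre of its underside
- mat: flat black ribbed rubber mat on the bench for the clean vessels, 130 mm (its x) by 240 mm (its y), 3 mm thick, fixed; origin under its centre. Three vessels fit along its y, staggered
- timer: bench timer, 66 x 62 x 18 mm, bystander; origin under its centre
- vial_clear: clear vial with blue cap, 26 mm diameter, 50 mm tall, bystander; origin under its centre
- vial_amber: amber vial with black cap, 23 mm diameter, 45 mm tall, bystander; origin under its centre

How it is judged:
By the outcome, as a careful person would: the job done as asked, in the order asked, and still so for the second after the job is handed in, with the robot touching nothing.
Of beaker, steel_cup, low_pot only 2 to 3 are there at a start; the rules pass over those that are not, and their reading is None.
At some moment in a run one of beaker, steel_cup, low_pot may be knocked a few centimetres aside while the robot is not near it.
It also fails if it takes over 210 s, if anything falls off the work surface, if the arm or the gripper's body presses on something with over 40 N, if the wrist force passes 120 N, or if a joint passes its speed limit or range.

## Working session

There is one attempt and no reset: what is moved stays moved. The work goes in short steps, Python scripts to look and compute and a tool call to move; the robot and the scene stay as the last step left them, time stands still between calls to the robot, and variables do not carry over. Pictures are saved under pics/ and viewed, at most 14 in all, crops included, and the job is handed in when it is done.

Besides the shell and the picture viewer there is one more tool, called as name(argument=value, ...), one argument or row to a line, values as JSON. step_arm: Moves the arm, as the interface text tells. Its arguments: {"type":"object","properties":{"moves":{"type":"array","items":{"type":"array","items":{"type":"array","items":{"type":"number","minimum":-1,"maximum":1}}}},"force":{"type":"number"}},"required":["moves"]}

```bash
mkdir -p pics; ls
python3 - <<'E'
from workcell import *
import cv2,numpy as np,pickle
s=observe();print(s)
for n in("scene","top"):
    f=grab_frame(n);pickle.dump(f,open(f"pics/{n}0.pkl","wb"))
    cv2.imwrite(f"pics/{n}0.png",cv2.cvtColor(f["image"],cv2.COLOR_RGB2BGR))
    print(n,f["camera_matrix"],f["k1"],f["world_from_camera"].round(4))
E
```

```text
pics
{'time': 0.0, 'qpos': array([ 1.13789541e+00,  2.21210613e-01,  1.52760953e+00, -3.71527430e-05,
        1.39467084e+00, -1.26138577e-01]), 'joint_velocities': array([-0.00163389, -0.0006272 ,  0.00116862, -0.001656  , -0.00128772,
       -0.00037717]), 'tau': array([ 1.51937318e-03, -4.94606316e+01, -3.87390339e+01,  7.00536836e-02,
        5.70849411e-02, -8.45908858e-05]), 'position': array([0.18851391, 0.59525139, 0.22144769]), 'orientation': array([-4.79889017e-01, -3.10422824e+00,  2.88156326e-03]), 'contact_force': array([-0.48831881, -0.5354    ,  0.56023145]), 'torque': array([-0.01960078,  0.00777723,  0.02732306]), 'finger_force': 0.0, 'width': 0.08695595008890313}
scene [[512.74725929   0.         289.69118523]
 [  0.         512.74725929 204.21084662]
 [  0.           0.           1.        ]] -0.06429837497413794 [[ 0.7476  0.3443 -0.568  -0.0834]
 [-0.6638  0.3588 -0.6562 -0.9533]
 [-0.0221  0.8676  0.4968  0.6071]
 [ 0.      0.      0.      1.    ]]
top [[526.12611618   0.         283.0164225 ]
 [  0.         526.12611618 211.27152291]
 [  0.           0.           1.        ]] -0.08681855433333131 [[ 0.0287  0.9782 -0.2059  0.2988]
 [-0.9996  0.0269 -0.0113 -0.1975]
 [-0.0055  0.2061  0.9785  1.4037]
 [ 0.      0.      0.      1.    ]]
```

View pics/scene0.png

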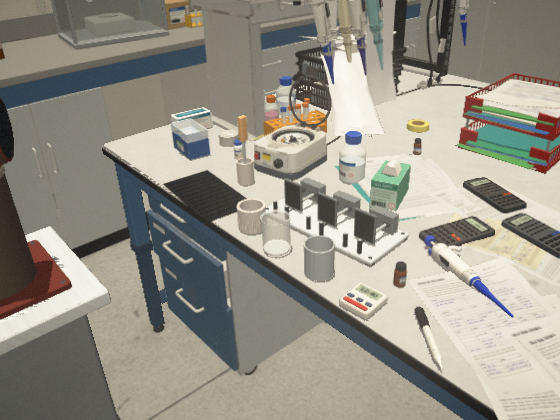

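View pics/top0.png

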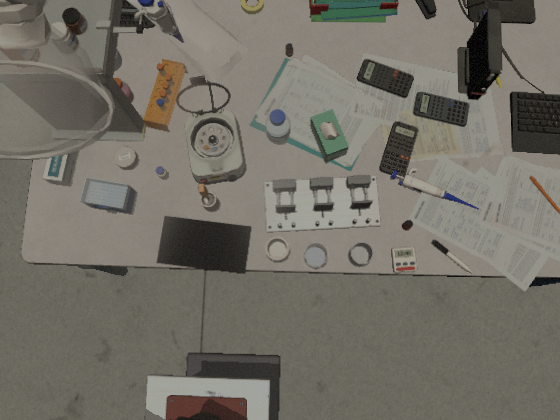

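The scene view shows the pot (250,217), glass beaker (276,235) and steel cup (319,258) in front of the rack (345,225), with the brush in its pot at (243,165). The mat is at (205,195). The top view shows the same vessels at (277,250), (316,256) and (360,255), the rack at (322,203), the brush at (208,195), the mat at (205,244), the timer at (404,260), the amber vial at (407,225) and the clear vial at (160,172).

```bash
cat > h.py <<'E'
import numpy as np,cv2
def ray(f,uv):
    K,k1=f["camera_matrix"],f["k1"];T=f["world_from_camera"]
    d=(np.atleast_2d(uv)-K[:2,2])/[K[0,0],K[1,1]];s=d.copy()
    for _ in range(20): s=d/(1+k1*(s**2).sum(1,keepdims=True))
    return T[:3,3],np.c_[s[:,0],-s[:,1],-np.ones(len(s))]@T[:3,:3].T
def plane(f,uv,z):
    o,d=ray(f,uv);return o+d*((z-o[2])/d[:,2:])
def zpts(f):  # world point of each pixel
    h,w=f["z_map"].shape;v,u=np.mgrid[:h,:w]
    o,d=ray(f,np.c_[u.ravel(),v.ravel()].astype(float));return (o+d*f["z_map"].reshape(-1,1)).reshape(h,w,3)
def proj(f,p):
    T=f["world_from_camera"];K=f["camera_matrix"];c=(np.atleast_2d(p)-T[:3,3])@T[:3,:3]
    s=np.c_[c[:,0],-c[:,1]]/-c[:,2:];s=s*(1+f["k1"]*(s**2).sum(1,keepdims=True));return s*[K[0,0],K[1,1]]+K[:2,2]
def tri(f1,uv1,f2,uv2):
    A=[];b=[]
    M=np.zeros((3,3));r=np.zeros(3)
    for f,uv in((f1,uv1),(f2,uv2)):
        o,d=ray(f,uv);d=d[0]/np.linalg.norm(d[0]);P=np.eye(3)-np.outer(d,d);M+=P;r+=P@o
    return np.linalg.solve(M,r)
E
python3 - <<'E'
import pickle,cv2
from h import *
t=pickle.load(open("pics/top0.pkl","rb"));s=pickle.load(open("pics/scene0.pkl","rb"))
c=t["image"][160:280,145:425];cv2.imwrite("pics/tc.png",cv2.resize(c,None,fx=2.85,fy=2.85,interpolation=cv2.INTER_CUBIC)[:,:,::-1])
c=s["image"][105:325,155:425];cv2.imwrite("pics/sc.png",cv2.resize(c,None,fx=2.7,fy=2.7,interpolation=cv2.INTER_CUBIC)[:,:,::-1])
for f,pts in((t,[(205,244),(277,250),(316,256),(360,255),(208,200),(322,225),(404,262),(407,225),(160,172),(213,140)]),):
    Z=zpts(f)
    for p in pts: print(p,plane(f,p,0)[0].round(3),Z[p[1],p[0]].round(3))
E
```

```text
(205, 244) [0.498 0.027 0.   ] [0.498 0.026 0.002]
(277, 250) [ 0.487 -0.168  0.   ] [ 0.486 -0.168  0.008]
(316, 256) [ 0.474 -0.273  0.   ] [ 0.473 -0.273  0.005]
(360, 255) [ 0.48  -0.391  0.   ] [ 0.48  -0.392 -0.004]
(208, 200) [0.62  0.026 0.   ] [0.607 0.016 0.058]
(322, 225) [ 0.559 -0.288  0.   ] [ 0.556 -0.287  0.016]
(404, 262) [ 0.464 -0.51   0.   ] [ 0.462 -0.506  0.017]
(407, 225) [ 0.565 -0.52   0.   ] [ 0.556 -0.509  0.048]
(160, 172) [0.697 0.165 0.   ] [0.682 0.152 0.05 ]
(213, 140) [0.794 0.022 0.   ] [0.768 0.01  0.074]
```

View pics/tc.png

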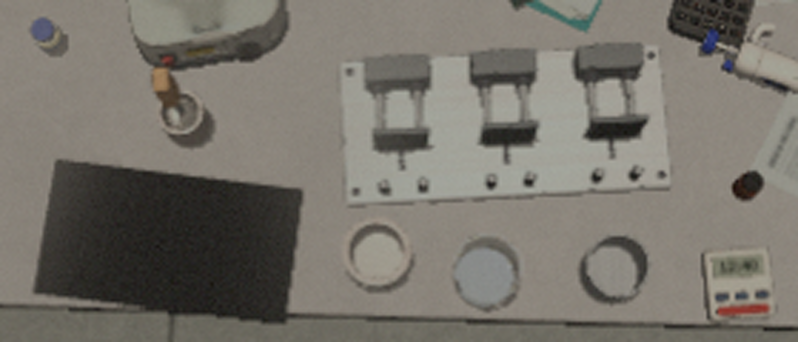

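View pics/sc.png

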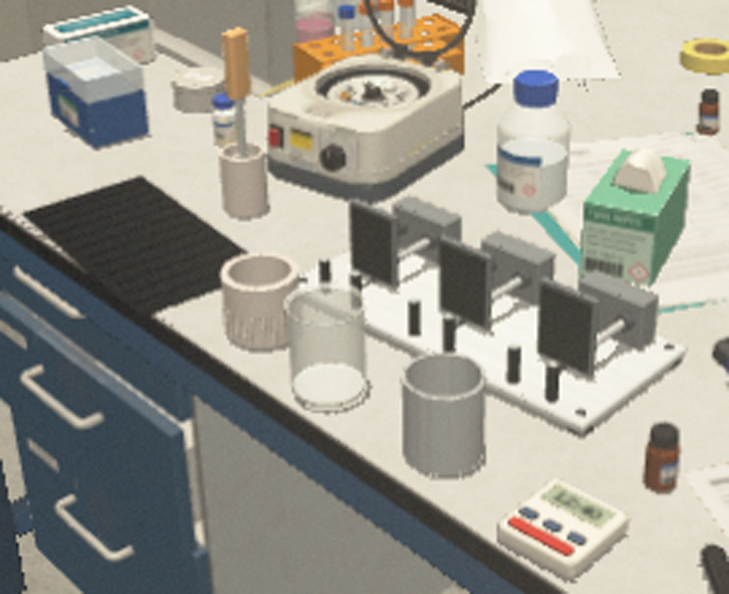

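The top crop shows the plate corners at about (343,63), (658,46), (669,187) and (348,205). Pin tops run from (385,185) to (636,171), and the brush grip is at (162,83), leaning slightly. The scene crop shows that the thick-walled fluted item is the pot (260,300), the clear one is the beaker (328,345) and the grey one is the cup (443,415).

```bash
cat > meas.py <<'E'
import pickle,cv2,sys
from h import *
from scipy.optimize import least_squares
def circ(P):
    g=lambda p:np.hypot(P[:,0]-p[0],P[:,1]-p[1])-p[2]
    r=least_squares(g,[*((P.max(0)+P.min(0))/2)[:2],.03],loss='soft_l1',f_scale=.001).x
    return r
E
python3 - <<'E'
from meas import *
t=pickle.load(open("pics/top0.pkl","rb"));s=pickle.load(open("pics/scene0.pkl","rb"))
Zt,Zs=zpts(t),zpts(s)
# plate
hsv=cv2.cvtColor(t["image"],cv2.COLOR_RGB2HSV)
roi=np.zeros(hsv.shape[:2],bool);roi[165:240,255:390]=1
g=t["image"].min(2)
m=((g>165)&roi).astype(np.uint8)
print("thr",np.percentile(g[roi],[10,30,50,70,90]))
m=cv2.morphologyEx(m,cv2.MORPH_CLOSE,np.ones((5,5)))
c=max(cv2.findContours(m,0,2)[0],key=cv2.contourArea);box=cv2.boxPoints(cv2.minAreaRect(c))
B=plane(t,box,.012);print("plate px",box.round(1).tolist());print(B.round(4),B.mean(0),[np.linalg.norm(B[i]-B[i-1]).round(4) for i in range(4)])
# pins: dark in crop
for p in [(385,185),(424,183),(491,180),(530,177),(598,173),(636,171)]:
    print("pin",plane(t,[p[0]/2.85+144.7,p[1]/2.85+159.7],.042)[0].round(4))
# mat
m=((t["image"].max(2)<50));m[:210]=0;m[280:]=0;m[:,:150]=0;m[:,260:]=0
c=max(cv2.findContours(cv2.morphologyEx(m.astype(np.uint8),cv2.MORPH_OPEN,np.ones((5,5))),0,2)[0],key=cv2.contourArea);box=cv2.boxPoints(cv2.minAreaRect(c))
B=plane(t,box,.003);print("mat",B.round(4).tolist(),B.mean(0),[np.linalg.norm(B[i]-B[i-1]).round(4) for i in range(4)])
for n,x,y in(("pot",.487,-.168),("beaker",.474,-.273),("cup",.48,-.391),("brushpot",.607,.02)):
  for nm,Z in(("top",Zt),("scene",Zs)):
    near=(np.hypot(Z[...,0]-x,Z[...,1]-y)<.06)
    z=Z[near][:,2];h=np.percentile(z[z>.02],97) if (z>.02).any() else None
    if h is None: print(n,nm,"none",z.max());continue
    P=Z[near&(Z[...,2]>h-.008)&(Z[...,2]<h+.006)]
    print(n,nm,"h",round(h,4),len(P),circ(P).round(4))
# brush grip orange
for nm,f,Z in(("top",t,Zt),("scene",s,Zs)):
    hh=cv2.cvtColor(f["image"],cv2.COLOR_RGB2HSV)
    a=(hh[...,0]>5)&(hh[...,0]<20)&(hh[...,1]>110)&(np.hypot(Z[...,0]-.61,Z[...,1]-.02)<.06)
    v,u=np.nonzero(a);print("grip",nm,len(u),u.min(),u.max(),v.min(),v.max());P=Z[a];P=P[np.argsort(P[:,2])]
    k=max(len(P)//4,1);print(P[:k].mean(0).round(4),P[-k:].mean(0).round(4),P[-1].round(4), "px rms",)
    for q in np.argsort(v)[:3]: print(u[q],v[q])
E
```

```text
thr [ 91. 123. 125. 147. 153.]Traceback (most recent call last):
  File "<stdin>", line 11, in <module>
ValueError: max() iterable argument is empty
```

```bash
cat > m1.py <<'E'
from meas import *
t=pickle.load(open("pics/top0.pkl","rb"));s=pickle.load(open("pics/scene0.pkl","rb"))
Zt,Zs=zpts(t),zpts(s)
roi=np.zeros(t["z_map"].shape,bool);roi[165:240,255:390]=1
g=t["image"].min(2)
m=((g>137)&roi).astype(np.uint8)
m=cv2.morphologyEx(m,cv2.MORPH_CLOSE,np.ones((3,3)))
c=max(cv2.findContours(m,0,2)[0],key=cv2.contourArea);box=cv2.boxPoints(cv2.minAreaRect(c))
B=plane(t,box,.012);print("plate px",box.round(1).tolist());print(B.round(4),B.mean(0),[np.linalg.norm(B[i]-B[i-1]).round(4) for i in range(4)])
for p in [(385,185),(424,183),(491,180),(530,177),(598,173),(636,171)]:
    print("pin",plane(t,[p[0]/2.85+144.7,p[1]/2.85+159.7],.042)[0].round(4))
for p,q in zip([(325,263),(357,277),(414,305),(449,321),(514,350),(553,368)],[(385,185),(424,183),(491,180),(530,177),(598,173),(636,171)]):
    print("pin2",tri(s,[p[0]/2.7+154.7,p[1]/2.7+104.7],t,[q[0]/2.85+144.7,q[1]/2.85+159.7]).round(4))
m=((t["image"].max(2)<60));m[:210]=0;m[280:]=0;m[:,:150]=0;m[:,260:]=0
c=max(cv2.findContours(cv2.morphologyEx(m.astype(np.uint8),cv2.MORPH_OPEN,np.ones((5,5))),0,2)[0],key=cv2.contourArea);box=cv2.boxPoints(cv2.minAreaRect(c))
B=plane(t,box,.003);print("mat",B.round(4).tolist(),B.mean(0),[np.linalg.norm(B[i]-B[i-1]).round(4) for i in range(4)])
for n,x,y in(("pot",.487,-.168),("beaker",.474,-.273),("cup",.48,-.391),("brushpot",.607,.02)):
  for nm,Z in(("top",Zt),("scene",Zs)):
    near=(np.hypot(Z[...,0]-x,Z[...,1]-y)<.05)
    z=Z[near][:,2]
    if (z>.02).sum()<5: print(n,nm,"none",z.max());continue
    h=np.percentile(z[(z>.02)&(z<.09)],97)
    P=Z[near&(Z[...,2]>h-.008)&(Z[...,2]<h+.006)]
    print(n,nm,"h",round(h,4),len(P),circ(P).round(4),P.min(0).round(3),P.max(0).round(3))
for nm,f,Z in(("top",t,Zt),("scene",s,Zs)):
    hh=cv2.cvtColor(f["image"],cv2.COLOR_RGB2HSV)
    a=(hh[...,0]>5)&(hh[...,0]<20)&(hh[...,1]>90)&(Z[...,2]>.09)&(np.hypot(Z[...,0]-.61,Z[...,1]-.02)<.06)
    v,u=np.nonzero(a);print("grip",nm,len(u))
    if len(u)==0: continue
    print(u.min(),u.max(),v.min(),v.max());P=Z[a];P=P[np.argsort(P[:,2])]
    k=max(len(P)//4,1);print(P[:k].mean(0).round(4),P[-k:].mean(0).round(4),P.min(0).round(3),P.max(0).round(3))
E
python3 m1.py
```

```text
plate px [[264.0, 181.8000030517578], [376.79998779296875, 175.60000610351562], [379.5, 224.5], [266.79998779296875, 230.6999969482422]]
[[ 0.6725 -0.1271  0.012 ]
 [ 0.6989 -0.4362  0.012 ]
 [ 0.5624 -0.4424  0.012 ]
 [ 0.537  -0.1393  0.012 ]] [ 0.61772672 -0.28625943  0.012     ] [np.float64(0.136), np.float64(0.3102), np.float64(0.1367), np.float64(0.3041)]
pin [ 0.5492 -0.1743  0.042 ]
pin [ 0.5521 -0.2102  0.042 ]
pin [ 0.5566 -0.272   0.042 ]
pin [ 0.5604 -0.308   0.042 ]
pin [ 0.5659 -0.371   0.042 ]
pin [ 0.5687 -0.4063  0.042 ]
pin2 [ 0.5491 -0.1738  0.0393]
pin2 [ 0.5522 -0.21    0.0397]
pin2 [ 0.5572 -0.2722  0.0381]
pin2 [ 0.5608 -0.3081  0.038 ]
pin2 [ 0.5664 -0.3713  0.0385]
pin2 [ 0.5695 -0.4069  0.0382]
mat [[0.4419, 0.1518, 0.003], [0.5726, 0.1453, 0.003], [0.5492, -0.0937, 0.003], [0.4202, -0.0831, 0.003]] [0.4959706  0.03007279 0.003     ] [np.float64(0.2359), np.float64(0.1308), np.float64(0.2401), np.float64(0.1295)]
pot top h 0.0604 170 [ 0.4853 -0.1697  0.0283] [ 0.454 -0.2    0.052] [ 0.517 -0.138  0.066]
pot scene h 0.0563 255 [ 0.4824 -0.1703  0.0285] [ 0.451 -0.201  0.048] [ 0.516 -0.137  0.058]
beaker top h 0.0781 86 [ 0.4705 -0.2683  0.0287] [ 0.441 -0.297  0.07 ] [ 0.501 -0.239  0.081]
beaker scene h 0.075 230 [ 0.4688 -0.2692  0.0288] [ 0.438 -0.301  0.067] [ 0.499 -0.237  0.079]
cup top h 0.069 87 [ 0.4776 -0.3855  0.0279] [ 0.448 -0.415  0.061] [ 0.505 -0.356  0.072]
cup scene h 0.0658 263 [ 0.4755 -0.3875  0.0277] [ 0.446 -0.417  0.058] [ 0.506 -0.358  0.069]
brushpot top h 0.0678 49 [0.6092 0.0159 0.0197] [ 0.589 -0.006  0.06 ] [0.654 0.036 0.073]
brushpot scene h 0.079 17 [0.6042 0.0235 0.0098] [0.603 0.012 0.071] [0.613 0.019 0.084]
grip top 79
199 207 184 197
[0.6019 0.012  0.1416] [0.6074 0.0158 0.1811] [0.598 0.007 0.124] [0.619 0.022 0.185]
grip scene 214
237 247 115 141
[0.6047 0.0112 0.1249] [0.6045 0.0124 0.1737] [0.595 0.005 0.114] [0.618 0.024 0.181]
```

```bash
cat > go.py <<'E'
import numpy as np,sys
from scipy.spatial.transform import Rotation as Ro
from workcell import *
def go(x,y,z,yaw):
    s=observe();R=Ro.from_rotvec(s["orientation"])
    T=Ro.from_matrix(np.c_[[-np.cos(yaw),-np.sin(yaw),0],[-np.sin(yaw),np.cos(yaw),0],[0,0,-1]])
    d=R.inv().apply(np.array([x,y,z])-s["position"]);w=(R.inv()*T).as_rotvec()/(np.pi/2)
    print("t",round(s["time"],2),"shift",d.round(4),"turn",w.round(4),"w",round(s["width"],4),"q6",s["qpos"][5].round(2))
if __name__=="__main__": go(*map(float,sys.argv[1:]))
E
python3 -c "
import workcell
print([ (k,getattr(workcell,k)) for k in dir(workcell) if k[0]!='_'])"
python3 go.py 0.4765 -0.3865 0.15 0.085
```

```text
[('IKError', <class 'workcell.IKError'>), ('grab_frame', <function make.<locals>.drawn_camera at 0x7f3ca3df40e0>), ('grip_point_offset', -0.0187), ('job_done', <function connect.<locals>.done at 0x7f3ca3d677e0>), ('observe', <function make.<locals>.<lambda> at 0x7f3ca3df45e0>)]
t 0.1 shift [-0.5711 -0.8489  0.0729] turn [-0.0011 -0.0004 -0.2494] w 0.0872 q6 -0.13
```

step_arm(
  moves=[
    [[-0.38, -0.4, 0, 0, 0, -0.2494, 0], [-0.38, -0.4, 0, 0, 0, -0.2494, 0], [-0.38, -0.4, 0, 0, 0, -0.2494, 0], [-0.38, -0.4, 0, 0, 0, -0.2494, 0], [-0.38, -0.4, 0, 0, 0, -0.2494, 0], [-0.38, -0.4, 0, 0, 0, -0.2494, 0], [-0.38, -0.4, 0, 0, 0, -0.2494, 0], [-0.38, -0.4, 0, 0, 0, -0.2494, 0], [-0.38, -0.4, 0, 0, 0, -0.2494, 0], [-0.38, -0.4, 0, 0, 0, -0.2494, 0], [-0.38, -0.4, 0, 0, 0, -0.2494, 0], [-0.38, -0.4, 0, 0, 0, -0.2494, 0]],
  ],
  force=30,
)

```text
time: 1.3
position: [0.4319, 0.0948, 0.2224]
orientation: [-0.123, 3.139, -0.003]
contact_force: [-1.2, 1.3, 0.5]
width: 0.0871
finger_force: 0.0
```

```bash
python3 go.py 0.4765 -0.3865 0.13 0.085
```

```text
t 1.3 shift [-0.0069 -0.4831  0.0934] turn [-0.0013  0.0003 -0.0044] w 0.0871 q6 -1.61
```

step_arm(
  moves=[
    [[-0.007, -0.483, 0.02, 0, 0, -0.0044, 0], [-0.007, -0.483, 0.02, 0, 0, -0.0044, 0], [-0.007, -0.483, 0.02, 0, 0, -0.0044, 0], [-0.007, -0.483, 0.02, 0, 0, -0.0044, 0], [-0.007, -0.483, 0.02, 0, 0, -0.0044, 0], [-0.007, -0.483, 0.02, 0, 0, -0.0044, 0], [-0.007, -0.483, 0.02, 0, 0, -0.0044, 0], [-0.007, -0.483, 0.02, 0, 0, -0.0044, 0], [-0.007, -0.483, 0.02, 0, 0, -0.0044, 0], [-0.007, -0.483, 0.02, 0, 0, -0.0044, 0], [-0.007, -0.483, 0.093, 0, 0, -0.0044, 0], [-0.007, -0.483, 0.093, 0, 0, -0.0044, 0]],
  ],
)

```text
time: 2.5
position: [0.477, -0.38, 0.1255]
orientation: [0.142, -3.136, -0.006]
contact_force: [-0.4, -0.1, -0.7]
width: 0.0869
finger_force: 0.0
```

```bash
cat > look.py <<'E'
from meas import *
from workcell import *
H=dict(pot=.056,beaker=.076,cup=.066)
def look(tag,**where):
    fs={n:grab_frame(n) for n in("scene","top")}
    for n,f in fs.items(): pickle.dump(f,open(f"pics/{tag}_{n}.pkl","wb"))
    for k,(x,y,b) in where.items():
        for n,f in fs.items():
            Z=zpts(f);h=H[k]+b
            P=Z[(np.hypot(Z[...,0]-x,Z[...,1]-y)<.06)&(abs(Z[...,2]-h-(.003 if n=="top" else 0))<.006)]
            if len(P)<15: print(k,n,"few",len(P));continue
            print(k,n,len(P),circ(P).round(4),"mid",((P.min(0)+P.max(0))/2).round(4),"ext",np.ptp(P,0).round(3))
E
python3 - <<'E'
from look import *
look("a",pot=(.484,-.17,0),beaker=(.47,-.269,0),cup=(.4765,-.3865,0))
E
python3 go.py 0.4765 -0.3865 0.02 0.085
```

```text
pot scene 220 [ 0.4825 -0.1702  0.0282] mid [ 0.484  -0.1674  0.0539] ext [0.065 0.069 0.008]
pot top 159 [ 0.4853 -0.1695  0.0285] mid [ 0.4864 -0.1691  0.0589] ext [0.061 0.062 0.012]
beaker scene 157 [ 0.4689 -0.2691  0.0291] mid [ 0.4692 -0.269   0.0736] ext [0.062 0.062 0.007]
beaker top 16 [ 0.4711 -0.2703  0.0299] mid [ 0.4876 -0.2533  0.0774] ext [0.026 0.025 0.008]
cup scene 215 [ 0.4758 -0.3874  0.0278] mid [ 0.4755 -0.3882  0.0639] ext [0.062 0.06  0.008]
cup top 39 [ 0.4777 -0.3855  0.028 ] mid [ 0.475  -0.3819  0.0684] ext [0.054 0.051 0.011]
t 2.6 shift [-0.0006 -0.0097  0.1039] turn [ 0.0052 -0.004   0.0043] w 0.0868 q6 -2.46
```

step_arm(
  moves=[
    [[-0.001, -0.009, 0.03, 0.005, -0.004, 0.004, 0], [-0.001, -0.009, 0.07, 0.005, -0.004, 0.004, 0], [-0.001, -0.009, 0.104, 0.005, -0.004, 0.004, 0], [-0.001, -0.009, 0.104, 0.005, -0.004, 0.004, 0], [-0.001, -0.009, 0.104, 0.005, -0.004, 0.004, 0.6], [-0.001, -0.009, 0.104, 0.005, -0.004, 0.004, 0.6], [-0.001, -0.009, 0.104, 0.005, -0.004, 0.004, 0.6], [-0.001, -0.009, 0.104, 0.005, -0.004, 0.004, 0.6], [-0.001, -0.009, 0.104, 0.005, -0.004, 0.004, 0.6], [-0.001, -0.009, 0.104, 0.005, -0.004, 0.004, 0.6]],
  ],
)

```text
time: 3.6
position: [0.4808, -0.3903, 0.0273]
orientation: [-0.134, 3.13, -0.014]
contact_force: [-1.1, 2.1, 5.3]
width: 0.0582
finger_force: 30.0
```

```bash
python3 go.py 0.4765 -0.3865 0.02 0.085
```

```text
t 3.6 shift [0.004  0.0042 0.0072] turn [-0.0058  0.005   0.0004] w 0.0582 q6 -2.47
```

step_arm(
  moves=[
    [[0, 0, 0, 0, 0, 0, 0.15], [0, 0, 0, 0, 0, 0, 0.15], [0, 0, 0, 0, 0, 0, 0.15], [0.004, 0.003, 0.006, -0.005, 0.004, 0, 0.15], [0.004, 0.003, 0.006, -0.005, 0.004, 0, 0.15], [0.004, 0.003, 0.006, -0.005, 0.004, 0, 0.15], [0.004, 0.003, 0.006, -0.005, 0.004, 0, 0.6], [0.004, 0.003, 0.006, -0.005, 0.004, 0, 0.6], [0.004, 0.003, 0.006, -0.005, 0.004, 0, 0.6], [0.004, 0.003, 0.006, -0.005, 0.004, 0, 0.6], [0.004, 0.003, 0.006, -0.005, 0.004, 0, 0.6]],
  ],
)

```text
time: 4.7
position: [0.4759, -0.3874, 0.0197]
orientation: [-0.134, 3.138, -0.001]
contact_force: [-0.0, -0.3, -0.6]
width: 0.0581
finger_force: 30.0
```

```bash
python3 go.py 0.4765 -0.3865 0.02 0.085
python3 - <<'E'
from look import *
look("b",cup=(.4765,-.3865,0))
E
```

```text
t 4.7 shift [-0.0006  0.0008 -0.0003] turn [-0.0002  0.0002  0.0004] w 0.0581 q6 -2.47
cup scene 220 [ 0.4886 -0.39    0.04  ] mid [ 0.4714 -0.3891  0.0659] ext [0.052 0.088 0.012]
cup top 16 [ 0.4776 -0.3908  0.0325] mid [ 0.4751 -0.3639  0.0679] ext [0.044 0.011 0.008]
```

step_arm(
  moves=[
    [[0, 0, -0.03, 0, 0, 0, 0.6], [0, 0, -0.05, 0, 0, 0, 0.6], [-0.03, -0.005, -0.05, 0, 0, 0, 0.6], [-0.07, -0.0107, -0.05, 0, 0, 0, 0.6], [-0.08, -0.0107, -0.05, 0, 0, 0, 0.6], [-0.09, -0.0107, -0.05, 0, 0, 0, 0.6], [-0.1, -0.0107, -0.05, 0, 0, 0, 0.6], [-0.11, -0.0107, -0.05, 0, 0, 0, 0.6], [-0.12, -0.0107, -0.05, 0, 0, 0, 0.6], [-0.129, -0.0107, -0.05, 0, 0, 0, 0.6], [-0.129, -0.0107, -0.05, 0, 0, 0, 0.6], [-0.129, -0.0107, -0.05, 0, 0, 0, 0.6]],
  ],
  force=35,
)

```text
time: 6.0
position: [0.605, -0.3865, 0.069]
orientation: [0.135, -3.138, -0.001]
contact_force: [-3.6, 1.1, -1.7]
width: 0.0584
finger_force: 35.0
```

```bash
python3 go.py .6058 -.3871 .031 .085
python3 - <<'E'
from look import *
look("c")
for n in("scene","top"):
    f=pickle.load(open(f"pics/c_{n}.pkl","rb"));y,x=(190,260) if n=="scene" else (150,240)
    cv2.imwrite(f"pics/c_{n}.png",cv2.resize(f["image"][y:y+110,x:x+180],None,fx=4,fy=4)[:,:,::-1])
a,b=[cv2.imread(f"pics/c_{n}.png") for n in("scene","top")]
cv2.imwrite("pics/c.png",cv2.resize(np.vstack([a[:300*2],b])[:,:],(600,590)))
E
```

```text
t 6.0 shift [-0.0007 -0.0007  0.038 ] turn [ 0.0005 -0.0004  0.0006] w 0.0584 q6 -2.33
```

View pics/c.png

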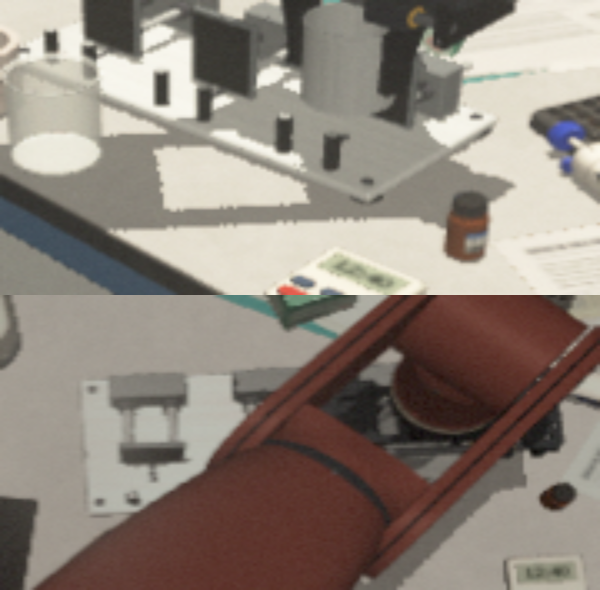

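The scene crop (top half) shows the steel cup upright at (343,60), held above and behind station 3's pins with the jaw pressed back. The arm covers the rack in the top view.

step_arm(
  moves=[
    [[0, 0, 0.02, 0, 0, 0, 0.6], [0, 0, 0.034, 0, 0, 0, 0.6], [0, 0, 0.038, 0, 0, 0, 0.6], [0, 0, 0.0385, 0, 0, 0, 0.6], [0.004, 0, 0.0385, 0, 0, 0, 0.6], [0.006, 0, 0.0385, 0, 0, 0, 0.6], [0.006, 0, 0.0385, 0, 0, 0, 0.6]],
  ],
)

```text
time: 6.8
position: [0.5994, -0.3875, 0.0315]
orientation: [-0.134, 3.138, -0.001]
contact_force: [-2.1, 0.7, 2.7]
width: 0.0581
finger_force: 35.0
```

```bash
python3 go.py .5978 -.3878 .031 .085
```

```text
t 6.8 shift [ 0.0016 -0.0001  0.0005] turn [-0.0003  0.0005  0.0003] w 0.0581 q6 -2.34
```

step_arm(
  moves=[
    [[0, 0, 0, 0, 0, 0, 0.12], [0, 0, 0, 0, 0, 0, 0.12], [0, 0, 0, 0, 0, 0, 0.12], [0, 0, 0, 0, 0, 0, 0.12], [0, 0, -0.03, 0, 0, 0, 0.12], [0, 0, -0.08, 0, 0, 0, 0.12], [0, 0, -0.1, 0, 0, 0, 0], [0.04, 0.03, -0.1, 0, 0, 0, 0], [0.08, 0.07, -0.1, 0, 0, 0, 0], [0.13, 0.12, -0.1, 0, 0, 0, 0], [0.13, 0.12, -0.1, 0, 0, 0, 0], [0.13, 0.12, -0.1, 0, 0, 0, 0]],
  ],
)

```text
time: 8.0
position: [0.4569, -0.2763, 0.1303]
orientation: [0.135, -3.137, -0.003]
contact_force: [0.0, -0.4, 0.4]
width: 0.0871
finger_force: 0.0
```

```bash
python3 - <<'E'
from look import *
look("d",pot=(.484,-.17,0),beaker=(.47,-.269,0),cup=(.5978,-.3878,.012))
E
python3 go.py 0.4698 -0.2693 0.02 0.085
```

```text
pot scene 223 [ 0.4823 -0.1703  0.0283] mid [ 0.4843 -0.1691  0.0539] ext [0.066 0.065 0.007]
pot top 50 [ 0.4849 -0.1699  0.0288] mid [ 0.4865 -0.1605  0.058 ] ext [0.06  0.045 0.01 ]
beaker scene 148 [ 0.4692 -0.2691  0.0292] mid [ 0.4703 -0.2684  0.0733] ext [0.064 0.061 0.007]
beaker top few 13
cup scene 299 [ 0.5966 -0.3895  0.0295] mid [ 0.5979 -0.3881  0.0775] ext [0.069 0.06  0.011]
cup top 142 [ 0.5984 -0.3866  0.0297] mid [ 0.6002 -0.3858  0.0806] ext [0.065 0.057 0.011]
t 8.1 shift [-0.0105  0.0091  0.1117] turn [-0.0009  0.0009  0.0005] w 0.0869 q6 -2.35
```

step_arm(
  moves=[
    [[-0.009, 0.009, 0.0, 0, 0, 0, 0], [-0.009, 0.009, 0.02, 0, 0, 0, 0], [-0.009, 0.009, 0.02, 0, 0, 0, 0], [-0.009, 0.009, 0.02, 0, 0, 0, 0], [-0.009, 0.009, 0.02, 0, 0, 0, 0]],
  ],
)

```text
time: 8.6
position: [0.4684, -0.2695, 0.1115]
orientation: [-0.134, 3.138, -0.0]
contact_force: [0.4, 0.1, -0.1]
width: 0.0872
finger_force: 0.0
```

```bash
python3 go.py 0.4698 -0.2693 0.02 0.085
```

```text
t 8.6 shift [-0.0013  0.0001  0.0915] turn [-0.0002  0.0003  0.0004] w 0.0872 q6 -2.32
```

Descend, grip, lift and press.

step_arm(
  moves=[
    [[-0.001, 0, 0.04, 0, 0, 0, 0], [-0.001, 0, 0.08, 0, 0, 0, 0], [-0.001, 0, 0.091, 0, 0, 0, 0], [-0.001, 0, 0.091, 0, 0, 0, 0], [-0.001, 0, 0.091, 0, 0, 0, 0.6], [-0.001, 0, 0.091, 0, 0, 0, 0.6], [-0.001, 0, 0.091, 0, 0, 0, 0.6], [-0.001, 0, 0.091, 0, 0, 0, 0.6], [-0.001, 0, 0.091, 0, 0, 0, 0.6], [-0.001, 0, 0.091, 0, 0, 0, 0.6]],
  ],
  force=30,
)

```text
time: 9.6
position: [0.4694, -0.2695, 0.021]
orientation: [-0.134, 3.137, -0.002]
contact_force: [-0.1, 1.4, 5.2]
width: 0.0597
finger_force: 29.9
```

```bash
python3 go.py 0.5973 -.2875 0.07 0.085
```

```text
t 9.6 shift [-0.126  -0.0289 -0.0488] turn [-0.0007  0.0009  0.0004] w 0.0597 q6 -2.32
```

step_arm(
  moves=[
    [[0, 0, -0.03, 0, 0, 0, 0.6], [0, 0, -0.049, 0, 0, 0, 0.6], [-0.03, -0.015, -0.049, 0, 0, 0, 0.6], [-0.066, -0.029, -0.049, 0, 0, 0, 0.6], [-0.076, -0.029, -0.049, 0, 0, 0, 0.6], [-0.086, -0.029, -0.049, 0, 0, 0, 0.6], [-0.096, -0.029, -0.049, 0, 0, 0, 0.6], [-0.106, -0.029, -0.049, 0, 0, 0, 0.6], [-0.116, -0.029, -0.049, 0, 0, 0, 0.6], [-0.126, -0.029, -0.049, 0, 0, 0, 0.6], [-0.126, -0.029, -0.049, 0, 0, 0, 0.6], [-0.126, -0.029, -0.049, 0, 0, 0, 0.6]],
  ],
  force=35,
)

```text
time: 10.8
position: [0.5965, -0.2868, 0.0686]
orientation: [0.135, -3.138, -0.001]
contact_force: [-3.2, 1.1, -1.1]
width: 0.0595
finger_force: 35.0
```

```bash
python3 go.py .5973 -.2875 .033 .085
```

```text
t 10.8 shift [-0.0007 -0.0008  0.0356] turn [ 0.0004 -0.0004  0.0007] w 0.0595 q6 -2.22
```

step_arm(
  moves=[
    [[0, -0.001, 0.02, 0, 0, 0, 0.6], [0, -0.001, 0.032, 0, 0, 0, 0.6], [0, -0.001, 0.0355, 0, 0, 0, 0.6], [0, -0.001, 0.0365, 0, 0, 0, 0.6], [0.004, -0.001, 0.0365, 0, 0, 0, 0.6], [0.006, -0.001, 0.0365, 0, 0, 0, 0.6], [0.006, -0.001, 0.0365, 0, 0, 0, 0.6]],
  ],
)

```text
time: 11.5
position: [0.5912, -0.2891, 0.0333]
orientation: [-0.134, 3.137, -0.001]
contact_force: [-1.8, 1.4, 3.9]
width: 0.0594
finger_force: 34.9
```

```bash
python3 go.py .4837 -.1700 .021 .085
```

```text
t 11.5 shift [0.097  0.1278 0.0121] turn [-0.0005  0.0009  0.0002] w 0.0594 q6 -2.23
```

step_arm(
  moves=[
    [[0, 0, 0, 0, 0, 0, 0.12], [0, 0, 0, 0, 0, 0, 0.12], [0, 0, 0, 0, 0, 0, 0.12], [0, 0, 0, 0, 0, 0, 0.12], [0, 0, -0.03, 0, 0, 0, 0.12], [0, 0, -0.08, 0, 0, 0, 0.12], [0.03, 0.04, -0.08, 0, 0, 0, 0], [0.06, 0.08, -0.08, 0, 0, 0, 0], [0.097, 0.127, -0.08, 0, 0, 0, 0], [0.097, 0.127, -0.08, 0, 0, 0, 0], [0.097, 0.127, -0.08, 0, 0, 0, 0], [0.097, 0.127, -0.08, 0, 0, 0, 0]],
  ],
)

```text
time: 12.7
position: [0.4848, -0.1715, 0.1135]
orientation: [-0.135, 3.136, -0.003]
contact_force: [0.0, -0.4, 0.8]
width: 0.0872
finger_force: 0.0
```

```bash
python3 - <<'E'
from look import *
look("e",pot=(.484,-.17,0),beaker=(.5893,-.2882,.012),cup=(.5978,-.3878,.012))
E
python3 go.py .4837 -.1700 .023 .085
```

```text
pot scene 222 [ 0.4824 -0.1704  0.028 ] mid [ 0.4837 -0.1687  0.054 ] ext [0.065 0.066 0.008]
pot top 18 [ 0.481  -0.1632  0.0218] mid [ 0.4662 -0.153   0.0583] ext [0.02  0.024 0.008]
beaker scene 156 [ 0.5855 -0.2894  0.0291] mid [ 0.5877 -0.2889  0.0861] ext [0.067 0.063 0.008]
beaker top 81 [ 0.5875 -0.2886  0.0287] mid [ 0.5916 -0.2894  0.0902] ext [0.067 0.057 0.01 ]
cup scene 299 [ 0.5964 -0.3893  0.0296] mid [ 0.5979 -0.3878  0.0774] ext [0.069 0.06  0.011]
cup top 143 [ 0.5986 -0.3866  0.0297] mid [ 0.5986 -0.386   0.0805] ext [0.067 0.057 0.011]
t 12.8 shift [0.0012 0.0021 0.0903] turn [-0.0008  0.0011 -0.    ] w 0.087 q6 -2.15
```

step_arm(
  moves=[
    [[0.001, 0.002, 0.04, 0, 0, 0, 0], [0.001, 0.002, 0.08, 0, 0, 0, 0], [0.001, 0.002, 0.09, 0, 0, 0, 0], [0.001, 0.002, 0.09, 0, 0, 0, 0], [0.001, 0.002, 0.09, 0, 0, 0, 0.6], [0.001, 0.002, 0.09, 0, 0, 0, 0.6], [0.001, 0.002, 0.09, 0, 0, 0, 0.6], [0.001, 0.002, 0.09, 0, 0, 0, 0.6], [0.001, 0.002, 0.09, 0, 0, 0, 0.6], [0.001, 0.002, 0.09, 0, 0, 0, 0.6]],
  ],
  force=35,
)

```text
time: 13.8
position: [0.4831, -0.169, 0.0238]
orientation: [-0.134, 3.137, -0.002]
contact_force: [-0.7, 0.4, 5.9]
width: 0.0619
finger_force: 35.0
```

```bash
python3 go.py .5888 -.1879 0.072 0.085
```

```text
t 13.8 shift [-0.1038 -0.0279 -0.048 ] turn [-0.0007  0.0012  0.0003] w 0.0619 q6 -2.15
```

step_arm(
  moves=[
    [[0, 0, -0.03, 0, 0, 0, 0.6], [0, 0, -0.049, 0, 0, 0, 0.6], [-0.02, -0.014, -0.049, 0, 0, 0, 0.6], [-0.045, -0.028, -0.049, 0, 0, 0, 0.6], [-0.055, -0.028, -0.049, 0, 0, 0, 0.6], [-0.065, -0.028, -0.049, 0, 0, 0, 0.6], [-0.075, -0.028, -0.049, 0, 0, 0, 0.6], [-0.085, -0.028, -0.049, 0, 0, 0, 0.6], [-0.095, -0.028, -0.049, 0, 0, 0, 0.6], [-0.104, -0.028, -0.049, 0, 0, 0, 0.6], [-0.104, -0.028, -0.049, 0, 0, 0, 0.6], [-0.104, -0.028, -0.049, 0, 0, 0, 0.6]],
  ],
)

```text
time: 15.0
position: [0.5879, -0.1871, 0.071]
orientation: [0.135, -3.138, -0.001]
contact_force: [-4.2, 0.5, -0.3]
width: 0.0622
finger_force: 35.0
```

```bash
python3 go.py .5888 -.1879 .0358 .085
```

```text
t 15.0 shift [-0.0009 -0.0009  0.0352] turn [ 0.0005 -0.0006  0.0006] w 0.0622 q6 -2.09
```

step_arm(
  moves=[
    [[-0.001, -0.001, 0.02, 0, 0, 0, 0.6], [-0.001, -0.001, 0.032, 0, 0, 0, 0.6], [-0.001, -0.001, 0.0355, 0, 0, 0, 0.6], [-0.001, -0.001, 0.0365, 0, 0, 0, 0.6], [0.003, -0.001, 0.0365, 0, 0, 0, 0.6], [0.005, -0.001, 0.0365, 0, 0, 0, 0.6], [0.005, -0.001, 0.0365, 0, 0, 0, 0.6]],
  ],
)

```text
time: 15.7
position: [0.5838, -0.189, 0.0358]
orientation: [-0.134, 3.137, -0.0]
contact_force: [-1.4, 2.5, 5.4]
width: 0.0622
finger_force: 35.0
```

```bash
python3 go.py .606 .012 .2 .085
```

```text
t 15.7 shift [-0.0395  0.1983 -0.1642] turn [-0.0001  0.0011  0.0002] w 0.0622 q6 -2.1
```

step_arm(
  moves=[
    [[0, 0, 0, 0, 0, 0, 0.12], [0, 0, 0, 0, 0, 0, 0.12], [0, 0, 0, 0, 0, 0, 0.12], [0, 0, 0, 0, 0, 0, 0.12], [0, 0, -0.03, 0, 0, 0, 0.12], [0, 0, -0.08, 0, 0, 0, 0.12], [0.03, 0.03, -0.13, 0, 0, 0, 0], [0.06, 0.07, -0.17, 0, 0, 0, 0], [0.1, 0.11, -0.2, 0, 0, 0, 0], [0.14, 0.15, -0.2, 0, 0, 0, 0], [0.14, 0.15, -0.2, 0, 0, 0, 0], [0.14, 0.15, -0.2, 0, 0, 0, 0]],
  ],
)

```text
time: 16.9
position: [0.4289, -0.0491, 0.2368]
orientation: [-0.138, 3.136, -0.0]
contact_force: [0.7, -0.7, -0.4]
width: 0.087
finger_force: 0.0
```

Run:
```python
from look import *
look("g",pot=(.581,-.189,.012),beaker=(.5893,-.2882,.012),cup=(.5978,-.3878,.012))
f=pickle.load(open("pics/g_scene.pkl","rb"));s=f["image"][100:250,210:420]
cv2.imwrite("pics/g.png",cv2.resize(s,None,fx=3.8,fy=3.8,interpolation=cv2.INTER_CUBIC)[:,:,::-1])
for nm in("scene","top"):
    f=pickle.load(open(f"pics/g_{nm}.pkl","rb"));Z=zpts(f)
    hh=cv2.cvtColor(f["image"],cv2.COLOR_RGB2HSV)
    a=(hh[...,0]>5)&(hh[...,0]<20)&(hh[...,1]>90)&(Z[...,2]>.09)&(Z[...,2]<.195)&(np.hypot(Z[...,0]-.605,Z[...,1]-.012)<.04)
    P=Z[a];print(nm,len(P))
    for lo in np.arange(.11,.19,.01):
        Q=P[(P[:,2]>=lo)&(P[:,2]<lo+.01)]
        if len(Q)>2: print(lo.round(2),Q.mean(0).round(4),np.ptp(Q,0).round(4))
    B=zpts(f);Q=B[(np.hypot(B[...,0]-.605,B[...,1]-.015)<.03)&(abs(B[...,2]-.06)<.006)];print("bp",len(Q),((Q.max(0)+Q.min(0))/2).round(4),circ(Q).round(4))
```

```text
pot scene 260 [ 0.5807 -0.1898  0.0295] mid [ 0.5836 -0.1877  0.0679] ext [0.072 0.067 0.012]
pot top 186 [ 0.5823 -0.1892  0.0292] mid [ 0.5857 -0.1897  0.071 ] ext [0.072 0.062 0.012]
beaker scene 153 [ 0.5853 -0.2891  0.029 ] mid [ 0.5863 -0.2895  0.0863] ext [0.062 0.062 0.008]
beaker top 76 [ 0.5878 -0.2889  0.0285] mid [ 0.591  -0.2894  0.0894] ext [0.068 0.057 0.009]
cup scene 298 [ 0.5964 -0.3893  0.0296] mid [ 0.5986 -0.3888  0.0776] ext [0.07  0.061 0.011]
cup top 140 [ 0.5988 -0.3863  0.03  ] mid [ 0.6001 -0.3859  0.0805] ext [0.064 0.057 0.011]
scene 212
0.11 [0.6041 0.0111 0.1189] [0.0207 0.0133 0.0035]
0.12 [0.6051 0.0117 0.1251] [0.0229 0.0115 0.0094]
0.13 [0.6041 0.0114 0.1347] [0.0207 0.0129 0.0099]
0.14 [0.6051 0.0108 0.1448] [0.0226 0.011  0.0098]
0.15 [0.605  0.0115 0.155 ] [0.0229 0.0172 0.0091]
0.16 [0.6046 0.011  0.165 ] [0.0235 0.0106 0.0096]
0.17 [0.6039 0.0129 0.1752] [0.0213 0.0157 0.0092]
bp 96 [0.6054 0.0175 0.0595] [0.6053 0.016  0.0193]
top 79
0.13 [0.6    0.013  0.1336] [0.0027 0.0074 0.0023]
0.14 [0.6017 0.0124 0.1455] [0.0129 0.0092 0.0061]
0.15 [0.6015 0.0113 0.1545] [0.0095 0.012  0.0085]
0.16 [0.6035 0.0106 0.1655] [0.0138 0.0089 0.0062]
0.17 [0.6075 0.0149 0.1774] [0.0196 0.013  0.0094]
0.18 [0.6097 0.0148 0.1816] [0.0204 0.0126 0.0057]
bp 92 [0.6096 0.0163 0.0599] [0.6087 0.0159 0.0188]
```

View pics/g.png

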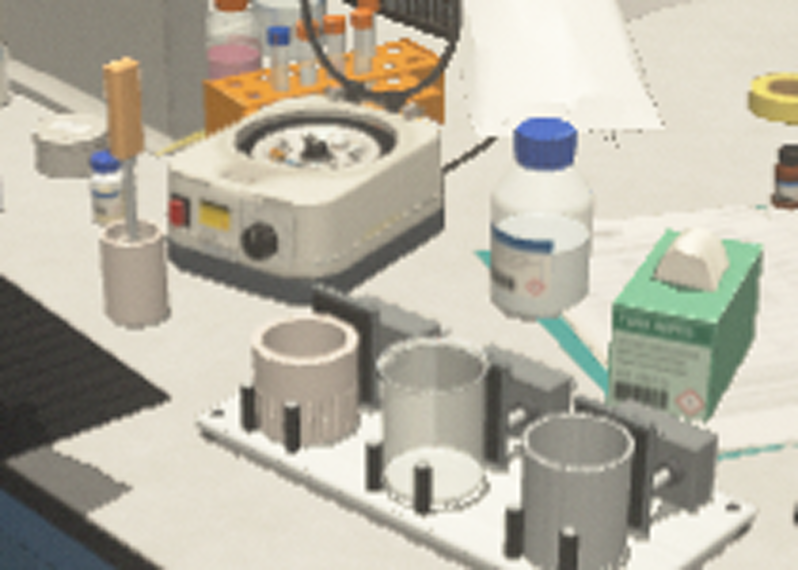

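The picture shows all three vessels upright in their stations behind the pins: pot (305,385), beaker (435,425), cup (575,490), jaws against them. The brush stands in its pot, grip at (123,107).

```bash
python3 - <<'E'
from meas import *
for nm in("scene","top"):
    f=pickle.load(open(f"pics/g_{nm}.pkl","rb"));Z=zpts(f)
    hh=cv2.cvtColor(f["image"],cv2.COLOR_RGB2HSV)
    a=(hh[...,0]>3)&(hh[...,0]<22)&(hh[...,1]>70)&(Z[...,2]>.09)&(Z[...,2]<.195)&(np.hypot(Z[...,0]-.605,Z[...,1]-.012)<.04)
    P=Z[a]; 
    if nm=="top": v,u=np.nonzero(a&(Z[...,2]>.171)); Q=plane(f,np.c_[u,v].astype(float),.18)
    else: Q=P
    (c,wh,ang)=cv2.minAreaRect((Q[:,:2]*1000).astype(np.float32));print(nm,len(Q),c,wh,ang)
    print(np.c_[Q[:,:2]*1000].round(0).astype(int).tolist() if nm=="top" else "")
E
python3 go.py .607 .0145 .24 .0
```

```text
scene 234 (605.4716796875, 13.181249618530273) (23.79193115234375, 22.766429901123047) 56.417625427246094

top 50 (608.0950927734375, 14.447267532348633) (20.303773880004883, 12.109938621520996) 3.4899685382843018
[[618, 21], [618, 19], [618, 16], [618, 14], [618, 11], [615, 21], [615, 19], [615, 16], [616, 14], [616, 11], [613, 21], [613, 18], [613, 16], [613, 14], [613, 11], [613, 9], [610, 21], [610, 18], [611, 16], [611, 13], [611, 11], [611, 9], [608, 20], [608, 18], [608, 16], [608, 13], [608, 11], [608, 8], [605, 20], [606, 18], [606, 15], [606, 13], [606, 11], [606, 8], [603, 20], [603, 18], [603, 15], [603, 13], [603, 11], [603, 8], [600, 20], [601, 18], [601, 15], [601, 13], [601, 10], [601, 8], [598, 17], [598, 15], [598, 13], [598, 8]]
t 17.0 shift [-0.1809  0.0503 -0.0038] turn [-0.0008  0.0018  0.0552] w 0.0874 q6 -1.96
```

```bash
python3 go.py .607 .0145 .24 .085
```

```text
t 17.0 shift [-0.1809  0.0503 -0.0038] turn [-0.0009  0.0017  0.0011] w 0.0874 q6 -1.96
```

step_arm(
  moves=[
    [[-0.04, 0.05, 0, 0, 0, 0, 0], [-0.08, 0.05, 0, 0, 0, 0, 0], [-0.13, 0.05, 0, 0, 0, 0, 0], [-0.18, 0.05, 0, 0, 0, 0, 0], [-0.18, 0.05, 0, 0, 0, 0, 0], [-0.18, 0.05, 0, 0, 0, 0, 0], [-0.18, 0.05, 0, 0, 0, 0, 0], [-0.18, 0.05, 0, 0, 0, 0, 0], [-0.18, 0.05, 0, 0, 0, 0, 0]],
  ],
)

```text
time: 17.9
position: [0.6056, 0.0134, 0.2363]
orientation: [-0.134, 3.137, -0.001]
contact_force: [-0.8, -0.1, 1.3]
width: 0.0868
finger_force: 0.0
```

```bash
python3 go.py .607 .0145 .13 .085
```

```text
t 17.9 shift [-0.0013  0.001   0.1063] turn [-0.0003  0.0013  0.0001] w 0.0868 q6 -1.76
```

step_arm(
  moves=[
    [[-0.001, 0.001, 0.05, 0, 0, 0, 0], [-0.001, 0.001, 0.1, 0, 0, 0, 0.3], [-0.001, 0.001, 0.106, 0, 0, 0, 0.5], [-0.001, 0.001, 0.106, 0, 0, 0, 0.6], [-0.001, 0.001, 0.106, 0, 0, 0, 0.7], [-0.001, 0.001, 0.106, 0, 0, 0, 0.8], [-0.001, 0.001, 0.106, 0, 0, 0, 1], [-0.001, 0.001, 0.106, 0, 0, 0, 1], [-0.001, 0.001, 0.106, 0, 0, 0, 1], [-0.001, 0.001, 0.106, 0, 0, 0, 1], [-0.001, 0.001, 0.106, 0, 0, 0, 1], [-0.001, 0.001, 0.106, 0, 0, 0, 1]],
  ],
  force=25,
)

```text
time: 19.1
position: [0.6069, 0.0148, 0.1289]
orientation: [0.134, -3.139, -0.0]
contact_force: [0.2, -0.3, -0.5]
width: 0.0151
finger_force: 25.0
```

```bash
python3 go.py .607 .0145 .13 .085
```

```text
t 19.1 shift [-0.0001 -0.0003 -0.0011] turn [ 0.0001 -0.0001  0.0004] w 0.0151 q6 -1.76
```

step_arm(
  moves=[
    [[0, 0, -0.04, 0, 0, 0, 1], [0, 0, -0.09, 0, 0, 0, 1], [0, 0, -0.125, 0, 0, 0, 1], [0, 0, -0.125, 0, 0, 0, 1], [0.02, -0.05, -0.125, 0, 0, 0, 1], [0.03, -0.1, -0.125, 0, 0, 0, 1], [0.04, -0.15, -0.125, 0, 0, 0, 1], [0.045, -0.2, -0.125, 0, 0, 0, 1], [0.045, -0.25, -0.125, 0, 0, 0, 1], [0.045, -0.3, -0.125, 0, 0, 0, 1], [0.045, -0.3, -0.125, 0, 0, 0, 1], [0.045, -0.3, -0.125, 0, 0, 0, 1]],
  ],
)

```text
time: 20.3
position: [0.5868, -0.2893, 0.2522]
orientation: [0.13, -3.137, -0.003]
contact_force: [1.0, 1.2, -0.2]
width: 0.015
finger_force: 25.0
```

```bash
python3 - <<'E'
from look import *
look("i")
f=pickle.load(open("pics/i_scene.pkl","rb"));s=f["image"][100:270,240:440]
cv2.imwrite("pics/i.png",cv2.resize(s,None,fx=3.5,fy=3.5,interpolation=cv2.INTER_CUBIC)[:,:,::-1])
E
python3 go.py .588 -.2885 .1405 .085
```

```text
t 20.4 shift [-0.0005 -0.002   0.1125] turn [ 0.0011 -0.0007  0.0006] w 0.015 q6 -2.23
```

View pics/i.png

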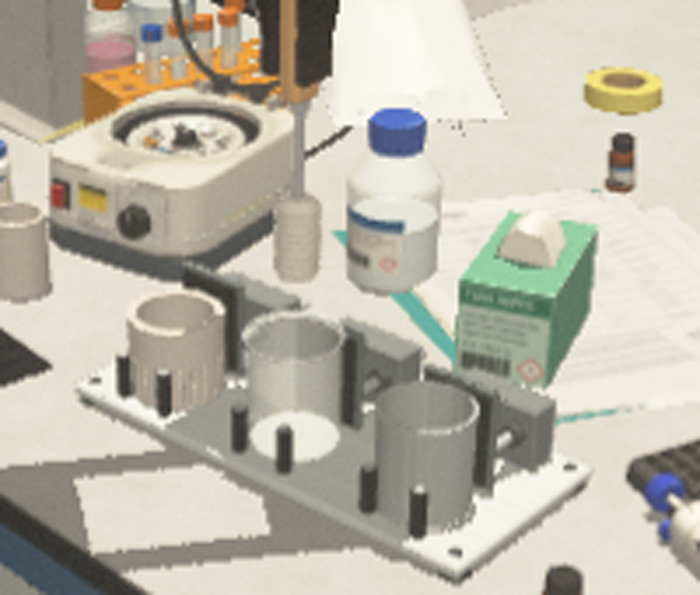

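The brush hangs straight, its head (297,240) directly above the beaker (293,380). All the vessels are still clamped.

step_arm(
  moves=[
    [[0, 0, 0.04, 0, 0, 0, 1], [0, 0, 0.08, 0, 0, 0, 1], [0, 0, 0.105, 0, 0, 0, 1], [0, 0, 0.111, 0, 0, 0, 1], [0, 0, 0.113, 0, 0, 0, 1], [0, 0, 0.113, 0, 0, 0, 1], [0, 0, 0.113, 0, 0, 0, 1]],
  ],
)

```text
time: 21.1
position: [0.5889, -0.2882, 0.1432]
orientation: [-0.135, 3.136, -0.003]
contact_force: [-0.5, 0.0, -0.3]
width: 0.0146
finger_force: 25.0
```

```bash
python3 go.py .588 -.2885 .1385 .085
```

```text
t 21.1 shift [ 0.0009 -0.0002  0.0047] turn [-0.0013  0.0017  0.0007] w 0.0146 q6 -2.23
```

step_arm(
  moves=[
    [[0, 0, 0.002, 0, 0, 0, 1], [0, 0, 0.003, 0, 0, 0, 1], [0, 0, 0.004, 0, 0, 0, 1], [0, 0, 0.0045, 0, 0, 0, 1], [0, 0, 0.0045, 0, 0, 0, 1]],
  ],
)

```text
time: 21.6
position: [0.5887, -0.2886, 0.1393]
orientation: [-0.134, 3.136, -0.002]
contact_force: [-1.6, 1.7, 9.9]
width: 0.015
finger_force: 25.0
```

```bash
python3 go.py .588 -.2885 .1385 .085
```

```text
t 21.6 shift [0.0007 0.0001 0.0008] turn [-0.001   0.0016  0.0002] w 0.015 q6 -2.23
```

step_arm(
  moves=[
    [[0, 0, -0.03, 0, 0, 0, 1], [0, 0, -0.06, 0, 0, 0, 1], [0, 0, -0.06, 0, 0, 0, 1], [0, 0, -0.03, 0, 0, 0, 1], [0, 0, -0.006, 0, 0, 0, 1], [0, 0, -0.002, 0, 0, 0, 1], [0, 0, -0.001, 0, 0, 0, 1], [0, 0, -0.001, 0, 0, 0, 1], [0, 0, -0.001, 0, 0, 0, 1]],
  ],
)

```text
time: 22.5
position: [0.5873, -0.2882, 0.1374]
orientation: [0.134, -3.138, 0.0]
contact_force: [-1.7, -0.5, 3.4]
width: 0.015
finger_force: 25.0
```

step_arm(
  moves=[
    [[0, 0, -0.03, 0, 0, 0, 1], [0, 0, -0.06, 0, 0, 0, 1], [0, 0, -0.06, 0, 0, 0, 1], [0, 0, -0.03, 0, 0, 0, 1], [0, 0, -0.006, 0, 0, 0, 1], [0, 0, -0.002, 0, 0, 0, 1], [0, 0, 0, 0, 0, 0, 1], [0, 0, 0, 0, 0, 0, 1], [0, 0, 0, 0, 0, 0, 1]],
  ],
)

```text
time: 23.4
position: [0.5874, -0.2877, 0.137]
orientation: [0.134, -3.138, -0.001]
contact_force: [-0.5, -0.4, 1.6]
width: 0.0149
finger_force: 25.0
```

step_arm(
  moves=[
    [[0, 0, -0.04, 0, 0, 0, 1], [0, 0, -0.08, 0, 0, 0, 1], [0, 0, -0.11, 0, 0, 0, 1], [0, 0, -0.11, 0, 0, 0, 1], [-0.001, -0.05, -0.11, 0, 0, 0, 1], [-0.001, -0.1, -0.11, 0, 0, 0, 1], [-0.001, -0.1, -0.11, 0, 0, 0, 1], [-0.001, -0.1, -0.11, 0, 0, 0, 1], [-0.001, -0.1, -0.09, 0, 0, 0, 1], [-0.001, -0.1, -0.05, 0, 0, 0, 1], [-0.001, -0.1, -0.01, 0, 0, 0, 1], [-0.001, -0.1, -0.01, 0, 0, 0, 1]],
  ],
)

```text
time: 24.6
position: [0.594, -0.3831, 0.1397]
orientation: [0.136, -3.13, -0.013]
contact_force: [-1.4, 2.1, -2.0]
width: 0.0151
finger_force: 25.0
```

```bash
python3 go.py .597 -.388 .138 .085
```

```text
t 24.6 shift [-0.0026 -0.0051  0.0016] turn [ 0.0057 -0.0055  0.0012] w 0.0151 q6 -2.34
```

step_arm(
  moves=[
    [[-0.001, 0, 0.003, 0, 0, 0, 1], [-0.001, 0, 0.006, 0, 0, 0, 1], [-0.001, 0, 0.007, 0, 0, 0, 1], [-0.001, 0, 0.008, 0, 0, 0, 1], [-0.001, 0, 0.009, 0, 0, 0, 1], [-0.001, 0, 0.009, 0, 0, 0, 1], [-0.001, 0, 0.009, 0, 0, 0, 1]],
  ],
)

```text
time: 25.3
position: [0.5983, -0.3875, 0.1387]
orientation: [-0.134, 3.139, -0.0]
contact_force: [-0.7, -0.1, -0.9]
width: 0.0145
finger_force: 25.0
```

```bash
python3 go.py .597 -.388 .138 .085
```

```text
t 25.3 shift [ 0.0013 -0.0004  0.0007] turn [-0.0001  0.0001  0.0003] w 0.0145 q6 -2.34
```

Feel for the floor, then stroke.

step_arm(
  moves=[
    [[0, 0, 0.001, 0, 0, 0, 1], [0, 0, 0.002, 0, 0, 0, 1], [0, 0, 0.002, 0, 0, 0, 1], [0, 0, 0.002, 0, 0, 0, 1]],
  ],
)

```text
time: 25.7
position: [0.5984, -0.3876, 0.1373]
orientation: [-0.134, 3.138, -0.001]
contact_force: [-0.9, 0.5, 5.6]
width: 0.0148
finger_force: 25.0
```

step_arm(
  moves=[
    [[0, 0, -0.03, 0, 0, 0, 1], [0, 0, -0.06, 0, 0, 0, 1], [0, 0, -0.06, 0, 0, 0, 1], [0, 0, -0.03, 0, 0, 0, 1], [0, 0, -0.006, 0, 0, 0, 1], [0, 0, -0.002, 0, 0, 0, 1], [0, 0, 0, 0, 0, 0, 1], [0, 0, 0.0005, 0, 0, 0, 1], [0, 0, 0.0005, 0, 0, 0, 1]],
  ],
)

```text
time: 26.6
position: [0.5975, -0.3872, 0.1357]
orientation: [0.134, -3.137, -0.001]
contact_force: [-2.3, 1.2, 5.3]
width: 0.0148
finger_force: 25.0
```

step_arm(
  moves=[
    [[0, 0, -0.03, 0, 0, 0, 1], [0, 0, -0.06, 0, 0, 0, 1], [0, 0, -0.06, 0, 0, 0, 1], [0, 0, -0.03, 0, 0, 0, 1], [0, 0, -0.006, 0, 0, 0, 1], [0, 0, -0.002, 0, 0, 0, 1], [0, 0, 0, 0, 0, 0, 1], [0, 0, 0.0005, 0, 0, 0, 1], [0, 0, 0.0005, 0, 0, 0, 1]],
  ],
)

```text
time: 27.5
position: [0.5982, -0.3873, 0.135]
orientation: [0.134, -3.139, -0.001]
contact_force: [0.1, -1.6, -0.5]
width: 0.0145
finger_force: 25.0
```

step_arm(
  moves=[
    [[0, 0, -0.04, 0, 0, 0, 1], [0, 0, -0.08, 0, 0, 0, 1], [0, 0, -0.115, 0, 0, 0, 1], [0, 0, -0.115, 0, 0, 0, 1], [0, 0.05, -0.115, 0, 0, 0, 1], [0, 0.1, -0.115, 0, 0, 0, 1], [0, 0.15, -0.115, 0, 0, 0, 1], [0, 0.199, -0.115, 0, 0, 0, 1], [0, 0.199, -0.115, 0, 0, 0, 1], [0, 0.199, -0.115, 0, 0, 0, 1], [0, 0.199, -0.115, 0, 0, 0, 1], [0, 0.199, -0.115, 0, 0, 0, 1]],
  ],
)

```text
time: 28.7
position: [0.5812, -0.1905, 0.2501]
orientation: [0.132, -3.139, 0.0]
contact_force: [-0.4, -0.2, 0.1]
width: 0.0143
finger_force: 25.0
```

```bash
python3 go.py .5818 -.189 .136 .085
```

```text
t 28.7 shift [-0.0007  0.0015  0.1141] turn [-0.0001 -0.0001 -0.0006] w 0.0143 q6 -2.1
```

step_arm(
  moves=[
    [[-0.001, 0.001, 0.04, 0, 0, 0, 1], [-0.001, 0.001, 0.08, 0, 0, 0, 1], [-0.001, 0.001, 0.105, 0, 0, 0, 1], [-0.001, 0.001, 0.109, 0, 0, 0, 1], [-0.001, 0.001, 0.111, 0, 0, 0, 1], [-0.001, 0.001, 0.112, 0, 0, 0, 1], [-0.001, 0.001, 0.113, 0, 0, 0, 1], [-0.001, 0.001, 0.114, 0, 0, 0, 1], [-0.001, 0.001, 0.114, 0, 0, 0, 1], [-0.001, 0.001, 0.114, 0, 0, 0, 1]],
  ],
)

```text
time: 29.7
position: [0.5824, -0.1881, 0.137]
orientation: [-0.135, 3.138, -0.001]
contact_force: [-0.7, 0.8, -1.0]
width: 0.0148
finger_force: 25.0
```

step_arm(
  moves=[
    [[0, 0, 0.001, 0, 0, 0, 1], [0, 0, 0.002, 0, 0, 0, 1], [0, 0, 0.002, 0, 0, 0, 1], [0, 0, 0.002, 0, 0, 0, 1]],
  ],
)

```text
time: 30.1
position: [0.5825, -0.1881, 0.1356]
orientation: [-0.135, 3.138, -0.001]
contact_force: [-1.6, 0.6, 5.3]
width: 0.0153
finger_force: 25.0
```

Floor contact. Now two more full strokes.

step_arm(
  moves=[
    [[0, 0, -0.03, 0, 0, 0, 1], [0, 0, -0.05, 0, 0, 0, 1], [0, 0, -0.05, 0, 0, 0, 1], [0, 0, -0.03, 0, 0, 0, 1], [0, 0, -0.006, 0, 0, 0, 1], [0, 0, -0.002, 0, 0, 0, 1], [0, 0, 0, 0, 0, 0, 1], [0, 0, 0.0005, 0, 0, 0, 1], [0, 0, 0.0005, 0, 0, 0, 1]],
  ],
)

```text
time: 31.0
position: [0.5815, -0.1879, 0.1345]
orientation: [0.135, -3.137, -0.001]
contact_force: [-3.5, 1.3, 8.6]
width: 0.0151
finger_force: 25.0
```

step_arm(
  moves=[
    [[0, 0, -0.03, 0, 0, 0, 1], [0, 0, -0.05, 0, 0, 0, 1], [0, 0, -0.05, 0, 0, 0, 1], [0, 0, -0.03, 0, 0, 0, 1], [0, 0, -0.006, 0, 0, 0, 1], [0, 0, -0.002, 0, 0, 0, 1], [0, 0, 0, 0, 0, 0, 1], [0, 0, 0.0005, 0, 0, 0, 1], [0, 0, 0.0005, 0, 0, 0, 1]],
  ],
)

```text
time: 31.9
position: [0.5812, -0.1877, 0.1333]
orientation: [0.135, -3.136, -0.002]
contact_force: [-3.6, 0.3, 9.0]
width: 0.0146
finger_force: 25.0
```

```bash
python3 go.py .607 .0148 .26 .085
```

```text
t 31.9 shift [-0.0427  0.1997 -0.1265] turn [ 0.0007 -0.0015  0.0005] w 0.0146 q6 -2.1
```

step_arm(
  moves=[
    [[0, 0, -0.04, 0, 0, 0, 1], [0, 0, -0.08, 0, 0, 0, 1], [0, 0, -0.12, 0, 0, 0, 1], [0, 0, -0.12, 0, 0, 0, 1], [-0.01, 0.05, -0.12, 0, 0, 0, 1], [-0.02, 0.1, -0.12, 0, 0, 0, 1], [-0.03, 0.15, -0.12, 0, 0, 0, 1], [-0.042, 0.199, -0.12, 0, 0, 0, 1], [-0.042, 0.199, -0.12, 0, 0, 0, 1], [-0.042, 0.199, -0.12, 0, 0, 0, 1], [-0.042, 0.199, -0.12, 0, 0, 0, 1], [-0.042, 0.199, -0.12, 0, 0, 0, 1]],
  ],
)

```text
time: 33.1
position: [0.6067, 0.0123, 0.2527]
orientation: [0.131, -3.138, 0.0]
contact_force: [0.2, -0.5, -1.1]
width: 0.0147
finger_force: 25.0
```

```bash
python3 - <<'E'
from look import *
look("k",pot=(.581,-.189,.012),beaker=(.5893,-.2882,.012),cup=(.5978,-.3878,.012))
f=pickle.load(open("pics/k_scene.pkl","rb"));s=f["image"][60:270,190:430]
cv2.imwrite("pics/k.png",cv2.resize(s,None,fx=2.8,fy=2.8,interpolation=cv2.INTER_CUBIC)[:,:,::-1])
Z=zpts(f);p=observe()["position"]
for lo in np.arange(.13,.2,.01):
    Q=Z[(np.hypot(Z[...,0]-p[0],Z[...,1]-p[1])<.03)&(abs(Z[...,2]-lo)<.005)]
    if len(Q)>3: print(lo.round(3),len(Q),((Q.max(0)+Q.min(0))/2).round(4),np.ptp(Q,0).round(3))
E
python3 go.py .607 .0148 .15 .085
```

```text
pot scene 274 [ 0.5807 -0.19    0.0296] mid [ 0.5838 -0.1874  0.068 ] ext [0.072 0.067 0.012]
pot top 172 [ 0.5822 -0.189   0.0286] mid [ 0.5841 -0.1896  0.0708] ext [0.066 0.063 0.012]
beaker scene 144 [ 0.5854 -0.2888  0.0291] mid [ 0.5885 -0.2881  0.0856] ext [0.066 0.064 0.007]
beaker top 73 [ 0.5874 -0.2884  0.0286] mid [ 0.5916 -0.2894  0.0898] ext [0.066 0.057 0.009]
cup scene 292 [ 0.5967 -0.3889  0.0295] mid [ 0.5989 -0.3876  0.0773] ext [0.069 0.061 0.011]
cup top 141 [ 0.5986 -0.3861  0.0296] mid [ 0.6005 -0.3858  0.0809] ext [0.065 0.057 0.011]
0.14 33 [0.6073 0.0088 0.1401] [0.022 0.02  0.01 ]
0.15 45 [0.6086 0.0094 0.1501] [0.023 0.023 0.01 ]
0.16 41 [0.6092 0.0083 0.1598] [0.023 0.024 0.009]
0.17 42 [0.6081 0.0104 0.1701] [0.024 0.021 0.009]
0.18 51 [0.6085 0.0102 0.1799] [0.024 0.023 0.01 ]
0.19 17 [0.6094 0.0089 0.1898] [0.012 0.013 0.009]
0.2 12 [0.6092 0.0112 0.2004] [0.006 0.006 0.009]
t 33.2 shift [-0.0004  0.0025  0.1032] turn [-0.0001 -0.0003 -0.001 ] w 0.0148 q6 -1.76
```

View pics/k.png

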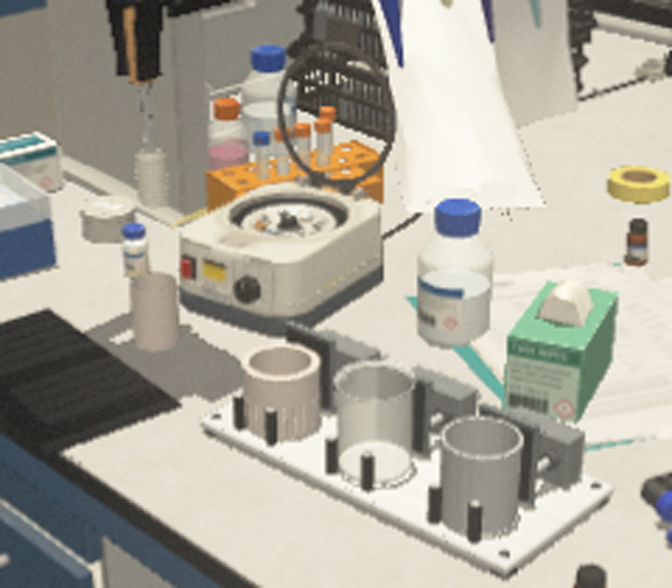

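The brush head at (151,178) hangs vertically above its pot (155,310), and the vessels are unchanged.

step_arm(
  moves=[
    [[-0.0005, 0.0025, 0.03, 0, 0, 0, 1], [-0.0005, 0.0025, 0.06, 0, 0, 0, 1], [-0.0005, 0.0025, 0.06, 0, 0, 0, 1], [-0.0005, 0.0025, 0.06, 0, 0, 0, 1], [-0.0005, 0.0025, 0.07, 0, 0, 0, 1], [-0.0005, 0.0025, 0.08, 0, 0, 0, 1], [-0.0005, 0.0025, 0.09, 0, 0, 0, 1], [-0.0005, 0.0025, 0.09, 0, 0, 0, 1], [-0.0005, 0.0025, 0.09, 0, 0, 0, 1]],
  ],
)

```text
time: 34.1
position: [0.6072, 0.0164, 0.1633]
orientation: [0.134, -3.138, -0.0]
contact_force: [-0.5, 0.3, -0.4]
width: 0.015
finger_force: 25.0
```

```bash
python3 go.py .607 .0148 .122 .085
```

```text
t 34.1 shift [ 0.0003 -0.0016  0.0413] turn [ 0.0001 -0.0002  0.0004] w 0.015 q6 -1.76
```

step_arm(
  moves=[
    [[0, -0.0015, 0.01, 0, 0, 0, 1], [0, -0.0015, 0.025, 0, 0, 0, 1], [0, -0.0015, 0.035, 0, 0, 0, 1], [0, -0.0015, 0.039, 0, 0, 0, 1], [0, -0.0015, 0.041, 0, 0, 0, 1], [0, -0.0015, 0.041, 0, 0, 0, 1], [0, -0.0015, 0.041, 0, 0, 0, 1]],
  ],
)

```text
time: 34.8
position: [0.6078, 0.0148, 0.123]
orientation: [-0.134, 3.138, -0.0]
contact_force: [0.0, 0.4, -0.5]
width: 0.0151
finger_force: 25.0
```

step_arm(
  moves=[
    [[0, 0, 0.0015, 0, 0, 0, 1], [0, 0, 0.0015, 0, 0, 0, 1], [0, 0, 0.0015, 0, 0, 0, 0.7], [0, 0, 0.0015, 0, 0, 0, 0.4], [0, 0, 0.0015, 0, 0, 0, 0.2], [0, 0, 0.0015, 0, 0, 0, 0.2], [0, 0, 0.0015, 0, 0, 0, 0.2], [0, 0, -0.03, 0, 0, 0, 0.2], [0, 0, -0.08, 0, 0, 0, 0.1], [0, 0, -0.12, 0, 0, 0, 0], [0, 0, -0.12, 0, 0, 0, 0], [0, 0, -0.12, 0, 0, 0, 0]],
  ],
)

```text
time: 36.0
position: [0.6082, 0.0147, 0.244]
orientation: [-0.134, 3.136, -0.001]
contact_force: [-0.4, -0.0, -1.0]
width: 0.0841
finger_force: 0.0
```

```bash
python3 - <<'E'
from look import *
look("l",pot=(.581,-.189,.012),beaker=(.5893,-.2882,.012),cup=(.5978,-.3878,.012))
f=pickle.load(open("pics/l_scene.pkl","rb"));s=f["image"][90:270,190:430]
cv2.imwrite("pics/l.png",cv2.resize(s,None,fx=2.8,fy=2.8,interpolation=cv2.INTER_CUBIC)[:,:,::-1])
E
python3 go.py .5815 -.189 .15 .085
```

```text
pot scene 261 [ 0.5803 -0.1903  0.0296] mid [ 0.583 -0.189  0.068] ext [0.072 0.065 0.012]
pot top 170 [ 0.5823 -0.1894  0.0289] mid [ 0.5851 -0.1896  0.0709] ext [0.068 0.062 0.012]
beaker scene 156 [ 0.5853 -0.289   0.0291] mid [ 0.5882 -0.289   0.0861] ext [0.07  0.059 0.008]
beaker top 75 [ 0.5873 -0.2886  0.0286] mid [ 0.5912 -0.2894  0.0899] ext [0.067 0.057 0.01 ]
cup scene 293 [ 0.5965 -0.3888  0.0295] mid [ 0.5978 -0.3872  0.0776] ext [0.07  0.062 0.011]
cup top 143 [ 0.5988 -0.3858  0.0297] mid [ 0.5998 -0.3858  0.0809] ext [0.064 0.057 0.011]
t 36.1 shift [ 0.0421 -0.2011  0.0908] turn [ 0.0003 -0.0016  0.0004] w 0.086 q6 -1.76
```

View pics/l.png

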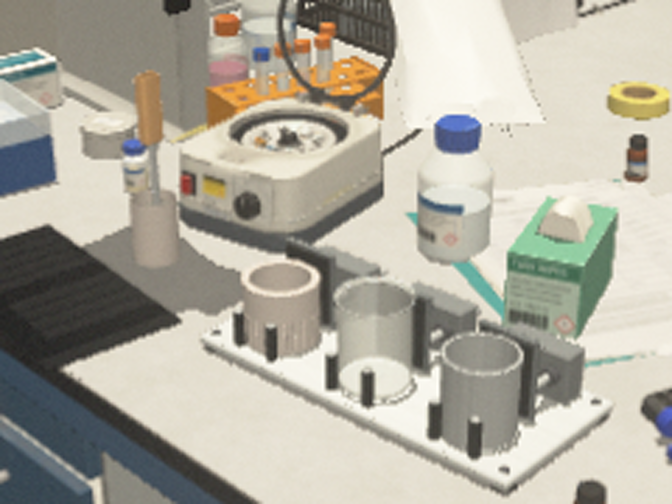

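The brush stands back in its pot (150,180), leaning slightly, and all the vessels are still clamped.

step_arm(
  moves=[
    [[0.02, -0.05, 0, 0, 0, 0, 0], [0.03, -0.1, 0, 0, 0, 0, 0], [0.042, -0.15, 0, 0, 0, 0, 0], [0.042, -0.2, 0, 0, 0, 0, 0], [0.042, -0.2, 0.04, 0, 0, 0, 0], [0.042, -0.2, 0.08, 0, 0, 0, 0], [0.042, -0.2, 0.12, 0, 0, 0, 0], [0.042, -0.2, 0.12, 0, 0, 0, 0], [0.042, -0.2, 0.12, 0, 0, 0, 0], [0.042, -0.2, 0.12, 0, 0, 0, 0], [0.042, -0.2, 0.12, 0, 0, 0, 0]],
  ],
)

```text
time: 37.2
position: [0.5844, -0.1886, 0.1253]
orientation: [-0.135, 3.135, -0.003]
contact_force: [0.2, -1.0, 0.3]
width: 0.0871
finger_force: 0.0
```

```bash
python3 go.py .5818 -.189 .0358 .085
```

```text
t 37.2 shift [0.0029 0.0001 0.0895] turn [-0.0014  0.0025  0.0006] w 0.0871 q6 -2.1
```

step_arm(
  moves=[
    [[0.002, 0, 0.04, 0, 0, 0, 0], [0.002, 0, 0.08, 0, 0, 0, 0], [0.002, 0, 0.089, 0, 0, 0, 0], [0.002, 0, 0.089, 0, 0, 0, 0], [0.002, 0, 0.089, 0, 0, 0, 0.6], [0.002, 0, 0.089, 0, 0, 0, 0.6], [0.002, 0, 0.089, 0, 0, 0, 0.6], [0.002, 0, 0.089, 0, 0, 0, 0.6], [0.002, 0, 0.089, 0, 0, 0, 0.6]],
  ],
  force=35,
)

```text
time: 38.1
position: [0.5816, -0.1886, 0.0349]
orientation: [-0.134, 3.137, -0.001]
contact_force: [-1.7, 0.5, 6.4]
width: 0.0617
finger_force: 35.0
```

```bash
python3 go.py .5309 .1052 .0268 .085
```

```text
t 38.1 shift [0.0254 0.297  0.0078] turn [-0.0006  0.0012  0.0003] w 0.0617 q6 -2.1
```

step_arm(
  moves=[
    [[-0.004, 0, 0, 0, 0, 0, 0.6], [-0.004, 0, -0.03, 0, 0, 0, 0.6], [-0.004, 0, -0.06, 0, 0, 0, 0.6], [0.02, 0, -0.1, 0, 0, 0, 0.6], [0.06, 0.02, -0.11, 0, 0, 0, 0.6], [0.09, 0.06, -0.11, 0, 0, 0, 0.6], [0.09, 0.11, -0.11, 0, 0, 0, 0.6], [0.09, 0.16, -0.11, 0, 0, 0, 0.6], [0.09, 0.21, -0.11, 0, 0, 0, 0.6], [0.09, 0.26, -0.11, 0, 0, 0, 0.6], [0.06, 0.297, -0.1, 0, 0, 0, 0.6], [0.026, 0.297, -0.09, 0, 0, 0, 0.6]],
  ],
)

```text
time: 39.3
position: [0.5288, 0.1104, 0.1238]
orientation: [-0.143, 3.137, 0.003]
contact_force: [0.7, 0.0, -1.1]
width: 0.0624
finger_force: 35.0
```

step_arm(
  moves=[
    [[0, 0, 0, 0, 0, 0, 0.6], [0, 0, 0, 0, 0, 0, 0.6], [0, 0, 0, 0, 0, 0, 0.6]],
  ],
)

```text
time: 39.6
position: [0.5286, 0.1051, 0.1234]
orientation: [0.134, -3.138, 0.0]
contact_force: [-0.5, 0.0, -1.0]
width: 0.0618
finger_force: 35.0
```

```bash
python3 go.py .5309 .1052 .0259 .085
```

```text
t 39.6 shift [-0.0023 -0.0001  0.0975] turn [-0.     -0.0006  0.0001] w 0.0618 q6 -1.61
```

step_arm(
  moves=[
    [[-0.002, 0, 0.03, 0, 0, 0, 0.6], [-0.002, 0, 0.06, 0, 0, 0, 0.6], [-0.002, 0, 0.085, 0, 0, 0, 0.6], [-0.002, 0, 0.092, 0, 0, 0, 0.6], [-0.002, 0, 0.095, 0, 0, 0, 0.6], [-0.002, 0, 0.097, 0, 0, 0, 0.6], [-0.002, 0, 0.0975, 0, 0, 0, 0.6], [-0.002, 0, 0.0975, 0, 0, 0, 0.6]],
  ],
)

```text
time: 40.4
position: [0.5325, 0.1054, 0.0277]
orientation: [-0.134, 3.136, -0.001]
contact_force: [-2.6, -2.4, 4.3]
width: 0.0623
finger_force: 35.0
```

step_arm(
  moves=[
    [[0, 0, 0.001, 0, 0, 0, 0.6], [0, 0, 0.001, 0, 0, 0, 0.6]],
  ],
)

```text
time: 40.6
position: [0.5325, 0.1054, 0.0276]
orientation: [-0.135, 3.137, -0.001]
contact_force: [-6.3, -3.5, 14.4]
width: 0.0622
finger_force: 34.9
```

step_arm(
  moves=[
    [[0, 0, 0, 0, 0, 0, 0.12], [0, 0, 0, 0, 0, 0, 0.12], [0, 0, 0, 0, 0, 0, 0.12], [0, 0, 0, 0, 0, 0, 0.12], [0, 0, -0.04, 0, 0, 0, 0.12], [0, 0, -0.09, 0, 0, 0, 0.05], [0.03, 0, -0.13, 0, 0, 0, 0], [0.06, -0.03, -0.13, 0, 0, 0, 0], [0.06, -0.08, -0.13, 0, 0, 0, 0], [0.06, -0.13, -0.13, 0, 0, 0, 0], [0.06, -0.18, -0.13, 0, 0, 0, 0], [0.06, -0.18, -0.13, 0, 0, 0, 0]],
  ],
)

```text
time: 41.8
position: [0.4874, -0.0843, 0.1554]
orientation: [-0.125, 3.138, -0.004]
contact_force: [-0.4, 0.9, 0.5]
width: 0.087
finger_force: 0.0
```

```bash
python3 - <<'E'
from look import *
look("n",pot=(.531,.105,.003),beaker=(.5893,-.2882,.012),cup=(.5978,-.3878,.012))
E
python3 go.py .588 -.2886 .15 .085
```

```text
pot scene 146 [0.5299 0.1038 0.0284] mid [0.5301 0.106  0.0571] ext [0.064 0.064 0.008]
pot top 78 [0.5329 0.1047 0.0287] mid [0.5358 0.1173 0.0616] ext [0.057 0.038 0.011]
beaker scene 149 [ 0.5854 -0.2889  0.029 ] mid [ 0.5879 -0.288   0.0857] ext [0.067 0.062 0.007]
beaker top 72 [ 0.5874 -0.2885  0.0286] mid [ 0.5913 -0.2893  0.0889] ext [0.067 0.057 0.008]
cup scene 294 [ 0.5969 -0.3891  0.0295] mid [ 0.5994 -0.3879  0.0775] ext [0.07  0.059 0.011]
cup top 139 [ 0.5988 -0.3863  0.0297] mid [ 0.5997 -0.3859  0.0808] ext [0.065 0.057 0.012]
t 41.9 shift [-0.0837 -0.2164  0.0046] turn [ 0.0004 -0.0002 -0.0017] w 0.0872 q6 -1.98
```

step_arm(
  moves=[
    [[-0.02, -0.05, 0, 0, 0, 0, 0], [-0.04, -0.1, 0, 0, 0, 0, 0], [-0.06, -0.15, 0, 0, 0, 0, 0], [-0.084, -0.2, 0, 0, 0, 0, 0], [-0.084, -0.216, 0, 0, 0, 0, 0], [-0.084, -0.216, 0, 0, 0, 0, 0], [-0.084, -0.216, 0.03, 0, 0, 0, 0], [-0.084, -0.216, 0.03, 0, 0, 0, 0], [-0.084, -0.216, 0.03, 0, 0, 0, 0]],
  ],
)

```text
time: 42.8
position: [0.5885, -0.2844, 0.124]
orientation: [0.137, -3.136, -0.004]
contact_force: [-0.3, -0.4, 0.0]
width: 0.0875
finger_force: 0.0
```

```bash
python3 go.py .588 -.2886 .0333 .085
```

```text
t 42.8 shift [ 0.0007 -0.0044  0.0907] turn [ 0.0015 -0.0016  0.0016] w 0.0875 q6 -2.23
```

step_arm(
  moves=[
    [[0.001, -0.004, 0.0, 0, 0, 0, 0], [0.001, -0.004, 0.04, 0, 0, 0, 0], [0.001, -0.004, 0.08, 0, 0, 0, 0], [0.001, -0.004, 0.09, 0, 0, 0, 0], [0.001, -0.004, 0.09, 0, 0, 0, 0], [0.001, -0.004, 0.09, 0, 0, 0, 0.6], [0.001, -0.004, 0.09, 0, 0, 0, 0.6], [0.001, -0.004, 0.09, 0, 0, 0, 0.6], [0.001, -0.004, 0.09, 0, 0, 0, 0.6], [0.001, -0.004, 0.09, 0, 0, 0, 0.6], [0.001, -0.004, 0.09, 0, 0, 0, 0.6]],
  ],
  force=30,
)

```text
time: 43.9
position: [0.5894, -0.29, 0.0364]
orientation: [-0.134, 3.137, 0.002]
contact_force: [-0.3, 4.3, 6.4]
width: 0.0597
finger_force: 29.9
```

```bash
python3 go.py .4681 .0325 .026 .085
```

```text
t 43.9 shift [0.0933 0.3317 0.0106] turn [0.0006 0.001  0.0003] w 0.0597 q6 -2.24
```

step_arm(
  moves=[
    [[-0.004, 0, 0, 0, 0, 0, 0.6], [-0.004, 0, -0.03, 0, 0, 0, 0.6], [-0.004, 0, -0.06, 0, 0, 0, 0.6], [0.02, 0, -0.1, 0, 0, 0, 0.6], [0.06, 0.02, -0.11, 0, 0, 0, 0.6], [0.093, 0.06, -0.11, 0, 0, 0, 0.6], [0.093, 0.11, -0.11, 0, 0, 0, 0.6], [0.093, 0.16, -0.11, 0, 0, 0, 0.6], [0.093, 0.21, -0.11, 0, 0, 0, 0.6], [0.093, 0.26, -0.11, 0, 0, 0, 0.6], [0.093, 0.31, -0.1, 0, 0, 0, 0.6], [0.093, 0.331, -0.09, 0, 0, 0, 0.6]],
  ],
)

```text
time: 45.1
position: [0.467, 0.0342, 0.1255]
orientation: [-0.138, 3.137, 0.001]
contact_force: [-0.7, -1.3, -0.8]
width: 0.0597
finger_force: 30.0
```

step_arm(
  moves=[
    [[0, 0, 0, 0, 0, 0, 0.6], [0, 0, 0, 0, 0, 0, 0.6], [0, 0, 0, 0, 0, 0, 0.6]],
  ],
)

```text
time: 45.4
position: [0.4681, 0.03, 0.1256]
orientation: [-0.133, 3.138, -0.001]
contact_force: [-0.4, 0.3, -1.4]
width: 0.0599
finger_force: 30.0
```

```bash
python3 go.py .4681 .0325 .0274 .085
```

```text
t 45.4 shift [-0.0001  0.0026  0.0982] turn [-0.0004  0.0006 -0.0001] w 0.0599 q6 -1.76
```

step_arm(
  moves=[
    [[0, 0.002, 0.03, 0, 0, 0, 0.6], [0, 0.002, 0.06, 0, 0, 0, 0.6], [0, 0.002, 0.085, 0, 0, 0, 0.6], [0, 0.002, 0.091, 0, 0, 0, 0.6], [0, 0.002, 0.094, 0, 0, 0, 0.6], [0, 0.002, 0.096, 0, 0, 0, 0.6], [0, 0.002, 0.097, 0, 0, 0, 0.6], [0, 0.002, 0.097, 0, 0, 0, 0.6]],
  ],
)

```text
time: 46.2
position: [0.4683, 0.0327, 0.029]
orientation: [-0.134, 3.137, -0.0]
contact_force: [-0.3, -0.2, -2.2]
width: 0.0593
finger_force: 30.0
```

step_arm(
  moves=[
    [[0, 0, 0.001, 0, 0, 0, 0.6], [0, 0, 0.002, 0, 0, 0, 0.6], [0, 0, 0.002, 0, 0, 0, 0.6]],
  ],
)

```text
time: 46.5
position: [0.4682, 0.0329, 0.0271]
orientation: [-0.135, 3.137, -0.0]
contact_force: [-1.0, 1.3, 6.9]
width: 0.0595
finger_force: 29.9
```

Down in contact. Release and head for the cup.

step_arm(
  moves=[
    [[0, 0, 0, 0, 0, 0, 0.12], [0, 0, 0, 0, 0, 0, 0.12], [0, 0, 0, 0, 0, 0, 0.12], [0, 0, 0, 0, 0, 0, 0.12], [0, 0, -0.04, 0, 0, 0, 0.12], [0, 0, -0.09, 0, 0, 0, 0.05], [0, -0.03, -0.12, 0, 0, 0, 0], [0, -0.08, -0.13, 0, 0, 0, 0], [0, -0.13, -0.13, 0, 0, 0, 0], [0, -0.18, -0.13, 0, 0, 0, 0], [0, -0.23, -0.13, 0, 0, 0, 0], [0, -0.23, -0.13, 0, 0, 0, 0]],
  ],
)

```text
time: 47.7
position: [0.4871, -0.2019, 0.1563]
orientation: [-0.126, 3.138, -0.004]
contact_force: [-0.3, 0.4, -0.0]
width: 0.0867
finger_force: 0.0
```

```bash
python3 - <<'E'
from look import *
look("p",pot=(.531,.105,.003),beaker=(.4681,.0325,.003),cup=(.5978,-.3878,.012))
E
python3 go.py .5973 -.388 .15 .085
```

```text
pot scene 119 [0.5298 0.1038 0.0277] mid [0.5299 0.1037 0.0574] ext [0.063 0.066 0.008]
pot top 169 [0.533  0.105  0.0283] mid [0.5333 0.1056 0.0614] ext [0.062 0.062 0.011]
beaker scene 106 [0.4649 0.0338 0.0286] mid [0.4654 0.0359 0.0762] ext [0.059 0.063 0.006]
beaker top 69 [0.4662 0.0336 0.0293] mid [0.4673 0.0346 0.0797] ext [0.059 0.06  0.007]
cup scene 300 [ 0.5966 -0.3889  0.0293] mid [ 0.5981 -0.3884  0.0777] ext [0.067 0.059 0.011]
cup top 136 [ 0.5987 -0.386   0.0296] mid [ 0.5996 -0.3856  0.0809] ext [0.064 0.058 0.012]
t 47.8 shift [-0.0946 -0.1994  0.0053] turn [ 0.0006 -0.0005 -0.0015] w 0.0871 q6 -2.19
```

step_arm(
  moves=[
    [[-0.025, -0.05, 0, 0, 0, 0, 0], [-0.05, -0.1, 0, 0, 0, 0, 0], [-0.075, -0.15, 0, 0, 0, 0, 0], [-0.094, -0.197, 0, 0, 0, 0, 0], [-0.094, -0.197, 0, 0, 0, 0, 0], [-0.094, -0.197, 0.03, 0, 0, 0, 0], [-0.094, -0.197, 0.03, 0, 0, 0, 0], [-0.094, -0.197, 0.03, 0, 0, 0, 0], [-0.094, -0.197, 0.03, 0, 0, 0, 0]],
  ],
)

```text
time: 48.7
position: [0.5982, -0.3833, 0.1273]
orientation: [-0.137, 3.138, -0.001]
contact_force: [-0.8, -0.2, 0.9]
width: 0.0873
finger_force: 0.0
```

```bash
python3 go.py .5973 -.388 .0325 .085
```

```text
t 48.7 shift [ 0.0013 -0.0046  0.0948] turn [-0.0003  0.0005  0.0014] w 0.0873 q6 -2.34
```

step_arm(
  moves=[
    [[0.001, -0.004, 0.0, 0, 0, 0, 0], [0.001, -0.004, 0.04, 0, 0, 0, 0], [0.001, -0.004, 0.08, 0, 0, 0, 0], [0.001, -0.004, 0.094, 0, 0, 0, 0], [0.001, -0.004, 0.094, 0, 0, 0, 0], [0.001, -0.004, 0.094, 0, 0, 0, 0.6], [0.001, -0.004, 0.094, 0, 0, 0, 0.6], [0.001, -0.004, 0.094, 0, 0, 0, 0.6], [0.001, -0.004, 0.094, 0, 0, 0, 0.6], [0.001, -0.004, 0.094, 0, 0, 0, 0.6], [0.001, -0.004, 0.094, 0, 0, 0, 0.6]],
  ],
  force=35,
)

```text
time: 49.8
position: [0.5975, -0.3883, 0.0335]
orientation: [-0.134, 3.138, 0.0]
contact_force: [-2.1, 2.5, 5.9]
width: 0.0584
finger_force: 35.0
```

```bash
python3 go.py .5169 -.0502 .026 .085
```

```text
t 49.8 shift [0.0514 0.3437 0.0074] turn [0.0001 0.0007 0.0004] w 0.0584 q6 -2.34
```

step_arm(
  moves=[
    [[-0.004, 0, 0, 0, 0, 0, 0.6], [-0.004, 0, -0.03, 0, 0, 0, 0.6], [-0.004, 0, -0.06, 0, 0, 0, 0.6], [0.02, 0, -0.1, 0, 0, 0, 0.6], [0.06, 0.02, -0.11, 0, 0, 0, 0.6], [0.08, 0.06, -0.11, 0, 0, 0, 0.6], [0.08, 0.11, -0.11, 0, 0, 0, 0.6], [0.08, 0.16, -0.11, 0, 0, 0, 0.6], [0.08, 0.21, -0.11, 0, 0, 0, 0.6], [0.08, 0.26, -0.11, 0, 0, 0, 0.6], [0.06, 0.31, -0.1, 0, 0, 0, 0.6], [0.051, 0.343, -0.09, 0, 0, 0, 0.6]],
  ],
)

```text
time: 51.0
position: [0.5174, -0.049, 0.1229]
orientation: [-0.135, 3.136, -0.001]
contact_force: [-0.3, -0.7, -1.5]
width: 0.0586
finger_force: 35.0
```

step_arm(
  moves=[
    [[0, 0, 0, 0, 0, 0, 0.6], [0, 0, 0, 0, 0, 0, 0.6], [0, 0, 0, 0, 0, 0, 0.6]],
  ],
)

```text
time: 51.3
position: [0.5168, -0.052, 0.1223]
orientation: [-0.134, 3.138, -0.001]
contact_force: [0.8, 0.4, -1.5]
width: 0.0579
finger_force: 35.0
```

```bash
python3 go.py .5169 -.0502 .0245 .085
```

```text
t 51.3 shift [-0.0002  0.0019  0.0978] turn [-0.0004  0.0002  0.0002] w 0.0579 q6 -1.91
```

step_arm(
  moves=[
    [[0, 0.002, 0.03, 0, 0, 0, 0.6], [0, 0.002, 0.06, 0, 0, 0, 0.6], [0, 0.002, 0.085, 0, 0, 0, 0.6], [0, 0.002, 0.091, 0, 0, 0, 0.6], [0, 0.002, 0.094, 0, 0, 0, 0.6], [0, 0.002, 0.096, 0, 0, 0, 0.6], [0, 0.002, 0.097, 0, 0, 0, 0.6], [0, 0.002, 0.098, 0, 0, 0, 0.6], [0, 0.002, 0.098, 0, 0, 0, 0.6]],
  ],
)

```text
time: 52.2
position: [0.5171, -0.0493, 0.0247]
orientation: [-0.134, 3.137, -0.001]
contact_force: [-0.6, -0.2, -0.7]
width: 0.0584
finger_force: 35.0
```

step_arm(
  moves=[
    [[0, 0, 0.001, 0, 0, 0, 0.6], [0, 0, 0.0015, 0, 0, 0, 0.6], [0, 0, 0.0015, 0, 0, 0, 0.6]],
  ],
)

```text
time: 52.5
position: [0.5172, -0.0493, 0.0244]
orientation: [-0.135, 3.138, -0.001]
contact_force: [-6.0, 0.9, 12.3]
width: 0.0583
finger_force: 35.0
```

step_arm(
  moves=[
    [[0, 0, -0.0005, 0, 0, 0, 0.12], [0, 0, -0.0005, 0, 0, 0, 0.12], [0, 0, -0.0005, 0, 0, 0, 0.12], [0, 0, -0.0005, 0, 0, 0, 0.12], [0, 0, -0.04, 0, 0, 0, 0.12], [0, 0, -0.09, 0, 0, 0, 0.05], [0, 0, -0.14, 0, 0, 0, 0], [0, 0, -0.19, 0, 0, 0, 0], [0.03, 0, -0.21, 0, 0, 0, 0], [0.07, 0, -0.21, 0, 0, 0, 0], [0.07, 0, -0.21, 0, 0, 0, 0], [0.07, 0, -0.21, 0, 0, 0, 0]],
  ],
)

```text
time: 53.7
position: [0.4465, -0.0552, 0.2326]
orientation: [-0.133, 3.138, -0.0]
contact_force: [-0.1, -1.2, 1.1]
width: 0.0872
finger_force: 0.0
```

step_arm(
  moves=[
    [[0, -0.05, 0, 0, 0, 0, 0], [0, -0.1, 0, 0, 0, 0, 0], [0, -0.15, 0, 0, 0, 0, 0], [0, -0.2, 0, 0, 0, 0, 0], [0, -0.25, 0, 0, 0, 0, 0], [0, -0.3, 0, 0, 0, 0, 0], [0, -0.3, 0, 0, 0, 0, 0], [0, -0.3, 0, 0, 0, 0, 0]],
  ],
)

```text
time: 54.5
position: [0.4726, -0.3551, 0.2307]
orientation: [0.131, -3.137, -0.003]
contact_force: [-0.7, 0.4, -0.6]
width: 0.0872
finger_force: 0.0
```

Run:
```python
from look import *
look("z",pot=(.531,.105,.003),beaker=(.4681,.0325,.003),cup=(.5169,-.05,.003))
im=[]
f=pickle.load(open("pics/z_scene.pkl","rb"))["image"][100:310,150:420]
g=pickle.load(open("pics/z_top.pkl","rb"))["image"][150:280,140:430]
cv2.imwrite("pics/z.png",np.vstack([cv2.resize(f,(640,400)),cv2.resize(g,(640,190))])[:,:,::-1])
```

```text
pot scene 118 [0.5299 0.1036 0.028 ] mid [0.53   0.1027 0.0571] ext [0.064 0.064 0.008]
pot top 163 [0.5331 0.1053 0.0286] mid [0.5334 0.1051 0.0609] ext [0.062 0.062 0.01 ]
beaker scene 101 [0.4649 0.0336 0.0287] mid [0.4643 0.0334 0.0769] ext [0.061 0.061 0.008]
beaker top 81 [0.4665 0.0335 0.0293] mid [0.4668 0.0349 0.0809] ext [0.059 0.059 0.009]
cup scene 125 [ 0.5134 -0.0499  0.0278] mid [ 0.5129 -0.0502  0.0671] ext [0.058 0.063 0.008]
cup top 83 [ 0.5157 -0.0505  0.028 ] mid [ 0.5159 -0.0503  0.0711] ext [0.058 0.058 0.01 ]
```

View pics/z.png

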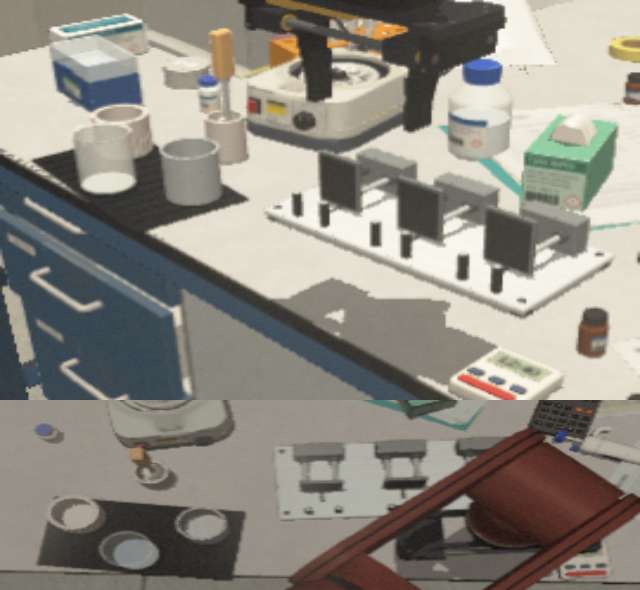

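The scene view shows the beaker (105,158), cup (190,170) and pot (125,130) upright on the mat and the brush in its pot (222,100). The rack is empty and the timer and vials are in place. The measured centres put all three footprints inside the mat edges.

```bash
python3 -c "
from workcell import *
print(job_done())"
```

```text
the job is handed in; nothing more can be done
None
```

The job is handed in at about 55 s of the 210 s: all three vessels were clamped, scrubbed in order (beaker, cup, pot), and set upright on the mat, and the brush is back in its pot.

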